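# Clear the implant bench and sort the full pots from the empties

## Task

Turn the implant-course bench round for the next trainee. First clear the way: lay the handpiece that lies across the grey returns box in its grey cradle, and stand the pink-gummed jaw model from the green tray, teeth up, in the blue case pan. Only then sort the look-alike lidded pots on the mat by their weight, every full one upright on the floor of the green tray and every empty one upright on the floor of the returns box, and leave the other things on the bench where they are.

Things in the scene. Friction and masses are not known exactly. Their poses are not given: they have to be found in the camera images.
- pot1_c (a point): one of six look-alike lidded pots of steel practice implants (four or five are present): upright cylinder 52 mm in diameter and 50 mm high, white body, blue lid with a small white disc. Full it weighs about 300 g (255 to 345), empty about 60 g (51 to 69): only the weight tells. This point is its centre, 25 mm above its underside; z is its upright axis
- pot2_c (a point): one of six look-alike lidded pots of steel practice implants (four or five are present): upright cylinder 52 mm in diameter and 50 mm high, white body, blue lid with a small white disc. Full it weighs about 300 g (255 to 345), empty about 60 g (51 to 69): only the weight tells. This point is its centre, 25 mm above its underside; z is its upright axis
- pot3_c (a point): one of six look-alike lidded pots of steel practice implants (four or five are present): upright cylinder 52 mm in diameter and 50 mm high, white body, blue lid with a small white disc. Full it weighs about 300 g (255 to 345), empty about 60 g (51 to 69): only the weight tells. This point is its centre, 25 mm above its underside; z is its upright axis
- pot4_c (a point): one of six look-alike lidded pots of steel practice implants (four or five are present): upright cylinder 52 mm in diameter and 50 mm high, white body, blue lid with a small white disc. Full it weighs about 300 g (255 to 345), empty about 60 g (51 to 69): only the weight tells. This point is its centre, 25 mm above its underside; z is its upright axis
- pot5_c (a point): one of six look-alike lidded pots of steel practice implants (four or five are present): upright cylinder 52 mm in diameter and 50 mm high, white body, blue lid with a small white disc. Full it weighs about 300 g (255 to 345), empty about 60 g (51 to 69): only the weight tells. This point is its centre, 25 mm above its underside; z is its upright axis
- pot6_c (a point): one of six look-alike lidded pots of steel practice implants (four or five are present): upright cylinder 52 mm in diameter and 50 mm high, white body, blue lid with a small white disc. Full it weighs about 300 g (255 to 345), empty about 60 g (51 to 69): only the weight tells. This point is its centre, 25 mm above its underside; z is its upright axis
- jaw_model_c (a point): jaw model that stands on the tray at the start: white plaster block 60 mm (its x) by 56 mm (its y), 28 mm high, with a pink gum arch and cream teeth on top, 41 mm high in all, about 190 g. This point lies on its middle line, 20 mm above its underside; z points up out of the teeth
- handpiece_c (a point): cordless silver handpiece, about 160 g, lying across the returns box at the start: straight flat-sided grip 160 mm long (its x), 20 mm wide and 20 mm high, dark sleeve towards the tail; towards +x a slim neck and angled head reach 126 mm from the middle. This point is the centre of the grip, 10 mm above its flat underside; z is up as it lies
- tray: green instrument tray, 205 x 295 mm over its rolled edge, fixed to the bench; origin under its middle, x across its short side. Flat floor 170 (x) by 260 (y) mm with a pale blue liner, 4 mm above the bench; the rim is 16 mm high
- returns_box: grey open returns box for empty pots, fixed, 146 mm (x) by 246 mm (y) outside, 30 mm high, walls and floor 6 mm thick; origin under its middle, inner floor 6 mm above it. The handpiece lies across its long walls at the start
- case_pan: blue open case pan, fixed beside the returns box, 166 x 166 mm outside, 30 mm high, walls and floor 5 mm thick; origin under its middle, inner floor 5 mm above it
- cradle: light grey handpiece cradle, fixed before the tray: foot 64 (x) by 130 mm (y), with two V-notched end plates, 12 mm thick, 62 mm high, centred 50 mm either side of the middle; between them it is free above 18 mm. The grip lies level in both notches along the cradle's y, either way round, on notch floors 32 mm up, 25 mm wide (45 at the top). Origin under its middle
- mat: teal bench mat, 290 (x) by 200 mm (y), 2 mm thick, fixed, on which the pots stand at the start; origin on its underside, 85 mm from its middle towards -x. Mat and returns box lie on opposite sides of the tray; which is left varies
- marker: bystander: marker pen with a red cap, 125 mm long, lying or standing on the bench; origin under its middle
- mouth_mirror: bystander: steel mouth mirror, 150 mm long, lying or standing on the bench; origin under its middle
- spatula: bystander: mixing spatula with a blue handle, 170 mm long, lying or standing on the bench; origin under its middle
- dappen_dish: bystander: small amber glass dish, 46 mm across, 18 mm high, lying or standing on the bench; origin under its middle
- bur_block: bystander: small aluminium block of burs, 30 x 56 mm, 33 mm high, lying or standing on the bench; origin under its middle
- stone_model: bystander: all-white plaster jaw model beyond the tray, 60 x 56 mm, 41 mm high, lying or standing on the bench; origin under its middle

How it is judged (in metres and radians):
On the way, in this order (a step that is already met when the one before it is completed fails the run):
1. the handpiece lies in its cradle and the jaw model stands in the case pan, before any pot is put away (x of handpiece_c in the frame of cradle between -0.008 and 0.008 m and y of handpiece_c in the frame of cradle between -0.025 and 0.025 m and z of handpiece_c in the frame of cradle between 0.038 and 0.047 m and angle between the x axis of handpiece_c and the y axis of cradle, either way round below 0.12 rad and angle between handpiece_c's own z axis and vertical below 0.2 rad and x of jaw_model_c in the frame of case_pan between -0.06 and 0.06 m and y of jaw_model_c in the frame of case_pan between -0.06 and 0.06 m and z of jaw_model_c in the frame of case_pan between 0.021 and 0.03 m and angle between jaw_model_c's own z axis and vertical below 0.15 rad), for 0.2 s.
2. a first pot has been put away, on the tray or in the returns box (((x of pot1_c in the frame of tray between -0.068 and 0.068 m and y of pot1_c in the frame of tray between -0.113 and 0.113 m and z of pot1_c in the frame of tray between 0.024 and 0.034 m and angle between pot1_c's own z axis and vertical below 0.15 rad) or (x of pot1_c in the frame of returns_box between -0.05 and 0.05 m and y of pot1_c in the frame of returns_box between -0.1 and 0.1 m and z of pot1_c in the frame of returns_box between 0.026 and 0.036 m and angle between pot1_c's own z axis and vertical below 0.15 rad) or (x of pot2_c in the frame of tray between -0.068 and 0.068 m and y of pot2_c in the frame of tray between -0.113 and 0.113 m and z of pot2_c in the frame of tray between 0.024 and 0.034 m and angle between pot2_c's own z axis and vertical below 0.15 rad) or (x of pot2_c in the frame of returns_box between -0.05 and 0.05 m and y of pot2_c in the frame of returns_box between -0.1 and 0.1 m and z of pot2_c in the frame of returns_box between 0.026 and 0.036 m and angle between pot2_c's own z axis and vertical below 0.15 rad) or (x of pot3_c in the frame of tray between -0.068 and 0.068 m and y of pot3_c in the frame of tray between -0.113 and 0.113 m and z of pot3_c in the frame of tray between 0.024 and 0.034 m and angle between pot3_c's own z axis and vertical below 0.15 rad) or (x of pot3_c in the frame of returns_box between -0.05 and 0.05 m and y of pot3_c in the frame of returns_box between -0.1 and 0.1 m and z of pot3_c in the frame of returns_box between 0.026 and 0.036 m and angle between pot3_c's own z axis and vertical below 0.15 rad) or (x of pot4_c in the frame of tray between -0.068 and 0.068 m and y of pot4_c in the frame of tray between -0.113 and 0.113 m and z of pot4_c in the frame of tray between 0.024 and 0.034 m and angle between pot4_c's own z axis and vertical below 0.15 rad) or (x of pot4_c in the frame of returns_box between -0.05 and 0.05 m and y of pot4_c in the frame of returns_box between -0.1 and 0.1 m and z of pot4_c in the frame of returns_box between 0.026 and 0.036 m and angle between pot4_c's own z axis and vertical below 0.15 rad) or (x of pot5_c in the frame of tray between -0.068 and 0.068 m and y of pot5_c in the frame of tray between -0.113 and 0.113 m and z of pot5_c in the frame of tray between 0.024 and 0.034 m and angle between pot5_c's own z axis and vertical below 0.15 rad) or (x of pot5_c in the frame of returns_box between -0.05 and 0.05 m and y of pot5_c in the frame of returns_box between -0.1 and 0.1 m and z of pot5_c in the frame of returns_box between 0.026 and 0.036 m and angle between pot5_c's own z axis and vertical below 0.15 rad) or (x of pot6_c in the frame of tray between -0.068 and 0.068 m and y of pot6_c in the frame of tray between -0.113 and 0.113 m and z of pot6_c in the frame of tray between 0.024 and 0.034 m and angle between pot6_c's own z axis and vertical below 0.15 rad) or (x of pot6_c in the frame of returns_box between -0.05 and 0.05 m and y of pot6_c in the frame of returns_box between -0.1 and 0.1 m and z of pot6_c in the frame of returns_box between 0.026 and 0.036 m and angle between pot6_c's own z axis and vertical below 0.15 rad))), for 0.2 s.
At the end, for the whole second after the job is handed in: handpiece level in both cradle notches, within 25 mm of the middle along it; jaw model teeth up on the case pan floor; every full pot upright (within 8 degrees) on the tray floor, every empty one upright on the returns box floor, none stacked, all at rest (all of step 1 and (((x of pot1_c in the frame of tray between -0.068 and 0.068 m and y of pot1_c in the frame of tray between -0.113 and 0.113 m and z of pot1_c in the frame of tray between 0.024 and 0.034 m and angle between pot1_c's own z axis and vertical below 0.15 rad) and contact force between pot1 and tray above 1.6 N) or ((x of pot1_c in the frame of returns_box between -0.05 and 0.05 m and y of pot1_c in the frame of returns_box between -0.1 and 0.1 m and z of pot1_c in the frame of returns_box between 0.026 and 0.036 m and angle between pot1_c's own z axis and vertical below 0.15 rad) and contact force between pot1 and returns_box below 1.6 N)) and (((x of pot2_c in the frame of tray between -0.068 and 0.068 m and y of pot2_c in the frame of tray between -0.113 and 0.113 m and z of pot2_c in the frame of tray between 0.024 and 0.034 m and angle between pot2_c's own z axis and vertical below 0.15 rad) and contact force between pot2 and tray above 1.6 N) or ((x of pot2_c in the frame of returns_box between -0.05 and 0.05 m and y of pot2_c in the frame of returns_box between -0.1 and 0.1 m and z of pot2_c in the frame of returns_box between 0.026 and 0.036 m and angle between pot2_c's own z axis and vertical below 0.15 rad) and contact force between pot2 and returns_box below 1.6 N)) and (((x of pot3_c in the frame of tray between -0.068 and 0.068 m and y of pot3_c in the frame of tray between -0.113 and 0.113 m and z of pot3_c in the frame of tray between 0.024 and 0.034 m and angle between pot3_c's own z axis and vertical below 0.15 rad) and contact force between pot3 and tray above 1.6 N) or ((x of pot3_c in the frame of returns_box between -0.05 and 0.05 m and y of pot3_c in the frame of returns_box between -0.1 and 0.1 m and z of pot3_c in the frame of returns_box between 0.026 and 0.036 m and angle between pot3_c's own z axis and vertical below 0.15 rad) and contact force between pot3 and returns_box below 1.6 N)) and (((x of pot4_c in the frame of tray between -0.068 and 0.068 m and y of pot4_c in the frame of tray between -0.113 and 0.113 m and z of pot4_c in the frame of tray between 0.024 and 0.034 m and angle between pot4_c's own z axis and vertical below 0.15 rad) and contact force between pot4 and tray above 1.6 N) or ((x of pot4_c in the frame of returns_box between -0.05 and 0.05 m and y of pot4_c in the frame of returns_box between -0.1 and 0.1 m and z of pot4_c in the frame of returns_box between 0.026 and 0.036 m and angle between pot4_c's own z axis and vertical below 0.15 rad) and contact force between pot4 and returns_box below 1.6 N)) and (((x of pot5_c in the frame of tray between -0.068 and 0.068 m and y of pot5_c in the frame of tray between -0.113 and 0.113 m and z of pot5_c in the frame of tray between 0.024 and 0.034 m and angle between pot5_c's own z axis and vertical below 0.15 rad) and contact force between pot5 and tray above 1.6 N) or ((x of pot5_c in the frame of returns_box between -0.05 and 0.05 m and y of pot5_c in the frame of returns_box between -0.1 and 0.1 m and z of pot5_c in the frame of returns_box between 0.026 and 0.036 m and angle between pot5_c's own z axis and vertical below 0.15 rad) and contact force between pot5 and returns_box below 1.6 N)) and (((x of pot6_c in the frame of tray between -0.068 and 0.068 m and y of pot6_c in the frame of tray between -0.113 and 0.113 m and z of pot6_c in the frame of tray between 0.024 and 0.034 m and angle between pot6_c's own z axis and vertical below 0.15 rad) and contact force between pot6 and tray above 1.6 N) or ((x of pot6_c in the frame of returns_box between -0.05 and 0.05 m and y of pot6_c in the frame of returns_box between -0.1 and 0.1 m and z of pot6_c in the frame of returns_box between 0.026 and 0.036 m and angle between pot6_c's own z axis and vertical below 0.15 rad) and contact force between pot6 and returns_box below 1.6 N)) and linear speed of each of pot1, pot2, pot3, pot4, pot5, pot6 below 0.03 m/s); the robot touches nothing.
It fails at once if a bystander is pushed more than 30 mm (distance of any of marker, mouth_mirror, spatula, dappen_dish, bur_block, stone_model from where it was at the start of the episode above 0.03 m).
Of pot1, pot2, pot3, pot4, pot5, pot6 only 4 to 5 are there at a start; the rules pass over those that are not, and their reading is None.
At some moment in a run one of pot1, pot2, pot3, pot4, pot5, pot6, jaw_model may be knocked a few centimetres aside while the robot is not near it.
It also fails if it takes over 210 s, if anything falls off the work surface, if the arm or the gripper's body presses on something with over 40 N, if the wrist force passes 120 N, or if a joint passes its speed limit or range.

## Robot

A 6-joint arm with a two-finger parallel gripper is mounted at the origin on the work surface. World frame = base frame: x ahead of the robot, y to its left, z up, the work surface at z = 0. Lengths are in mm, angles in rad, forces in N, time in s.
With the tool pointing down it reaches from about 325 to 900 mm from the base axis. Payload 6.1 kg.
Tool frame: the origin (TCP) lies at the very end of the fingers, on their centre line; the grasp point (between the pads) lies 19 mm behind it; y points along the fingers, z is the direction in which the jaws open and shut, and the axes are right-handed (so a half turn about y gives the same grasp; the last joint's range is limited). The gripper opens to 87 mm and grips with 3 to 60 N. Pads are 19 mm wide; open, the fingers measure 117 mm over their backs; the gripper's body (75 mm by 190 mm) begins 51 mm behind the grasp point.
Start: joints at [1.215, 0.22, 1.526, -0, 1.395, -0.126], TCP at [142.363, 608.563, 222.538] pointing down, gripper open.
Joint ranges: [-2.98, 2.98], [-0.91, 2.08], [0.09, 2.57], [-1.24, 4.39], [0.2, 2.65], [-2.68, 2.68]. Speed limits (rad/s): [2.57, 2.57, 3.01, 3.14, 3.14, 3.14].

## Interface

Orientations are given as a rotation vector (axis times angle).
In Python, from cell import sense, camera, get_calibration, finish_job gives the robot as it stands.
- The arm moves only by the shell command python3 -m handwheel 'ROWS' [OPENING] [FORCE]. ROWS is JSON, a list of rows, each a list of 6 numbers: the shift along the tool's x, y, z in m, then the turn, a rotation vector about the tool's x, y, z in degrees. In form: [[x, y, z, ax, ay, az], ...]. A call has 1 to 20 rows; each row shifts and turns the pose as measured when the row begins, along the tool's axes as they then stand; what a row does not reach is not made up. A row lasts 1/12 s, in which the tool goes at most 41.7 mm and 7.16 degrees, less where a joint would pass 70% of its speed; a pose out of reach is approached as far as the arm can. A call with a gripper value outside its range is refused whole. OPENING is the opening, from 0 (shut) to 1 (fully open), set as the call begins (- or left out, the last holds). The fingers move at their own pace and stop on an object; FORCE is the grip in N (left out, the last holds). Time passes only in rows, so rows that do not move let the fingers close. It gives the time, the measured TCP pose, the force and the opening at its end, in the units of the state.
- sense(): the state, without advancing time (a new reading comes with each control period).
- camera(name): name is "scene" or "top" or "wrist"; returns the picture (400x640x3 uint8, blue, green, red); there is no depth.
- get_calibration(name): a dict with "intrinsics" (3x3 intrinsics, pixels), "extrinsics" (4x4, takes a point from world to camera coordinates). Camera axes: x right, y down, z forward; pixel columns grow to the right and rows downward; lengths in mm; the calibration is good to about 2 mm. A picture is of the moment at which its call begins: read the wrist's pose just before it. get_calibration takes no time and is no camera call; for the wrist camera it gives the pose at the moment of the call.
- finish_job(): hands the job in, once; it reports no verdict.
The state is a dict: "t": time; "joint_pos": joint angles; "joint_velocities": joint speeds; "effort": joint torques, N m; "eef_pos": TCP position; "ee_rot": TCP orientation; "force": force on the tool from outside, world axes, zero at the start; "torque": the same for the moment, N m; "gripper_width": opening from 0.0 (shut) to 1.0 (fully open).
Only numpy, scipy, OpenCV 4.12 (cv2) and the standard library are available. Lean on these libraries where they do the work, as an engineer would, in place of code of your own. Each camera call takes 0.05 s, during which the arm holds its last target.

## Working session

There is one attempt and no reset: what is moved stays moved. The work goes in short steps, Python scripts to look and compute and a shell command to move; the robot and the scene stay as the last step left them, time stands still between calls to the robot, and variables do not carry over. Pictures are saved under pics/ and viewed, and the job is handed in when it is done.

```bash
ls; mkdir -p pics; python3 - <<'E'
from cell import *
import cv2
s=sense();print(s)
for n in ("scene","top","wrist"):
    cv2.imwrite(f"pics/{n}0.png",camera(n)); c=get_calibration(n);print(n,c["intrinsics"],c["extrinsics"])
E
```

```text
pics
{'t': 0.0, 'joint_pos': array([ 1.21489167e+00,  2.21253300e-01,  1.52761598e+00, -3.77358648e-05,
        1.39471097e+00, -1.26104292e-01]), 'joint_velocities': array([-0.0001551 ,  0.00031951,  0.00106359,  0.00018024,  0.00017136,
       -0.00029803]), 'effort': array([-8.14488249e-04, -4.94609320e+01, -3.87371922e+01,  6.97820401e-02,
        5.74142032e-02, -1.46940861e-04]), 'eef_pos': array([142.16148414, 607.96882306, 221.41785889]), 'ee_rot': array([-1.56519764,  0.18080071, -0.18011077]), 'force': array([ 0.21472031, -1.02743798,  0.01885058]), 'torque': array([-0.0322034 , -0.0138459 , -0.01566893]), 'gripper_width': 1.0034217814116864}
scene [[457.33288774   0.         314.75561221]
 [  0.         457.33288774 197.21375477]
 [  0.           0.           1.        ]] [[ 3.30486587e-01  9.43788156e-01 -6.52167443e-03 -1.98295064e+02]
 [ 7.36380489e-01 -2.62168467e-01 -6.23707840e-01 -3.88436261e+02]
 [-5.90357850e-01  2.01324642e-01 -7.81630346e-01  1.74578498e+03]
 [ 0.00000000e+00  0.00000000e+00  0.00000000e+00  1.00000000e+00]]
top [[382.63347871   0.         323.313182  ]
 [  0.         382.63347871 204.98995934]
 [  0.           0.           1.        ]] [[-8.04445570e-03 -9.99963960e-01 -2.71406695e-03  1.61693044e+01]
 [-9.97881763e-01  8.20286218e-03 -6.45344841e-02  5.90392894e+02]
 [ 6.45544214e-02  2.18917311e-03 -9.97911787e-01  1.13954255e+03]
 [ 0.00000000e+00  0.00000000e+00  0.00000000e+00  1.00000000e+00]]
wrist [[321.43592416   0.         317.70777547]
 [  0.         321.43592416 192.77912615]
 [  0.           0.           1.        ]] [[ 2.28256930e-01  9.73597718e-01 -2.50153303e-03 -6.23611709e+02]
 [ 9.38631722e-01 -2.19375380e-01  2.66167116e-01 -3.17424708e+01]
 [ 2.58590922e-01 -6.31025069e-02 -9.63923653e-01  3.89753882e+02]
 [ 0.00000000e+00  0.00000000e+00  0.00000000e+00  1.00000000e+00]]
```

View pics/top0.png

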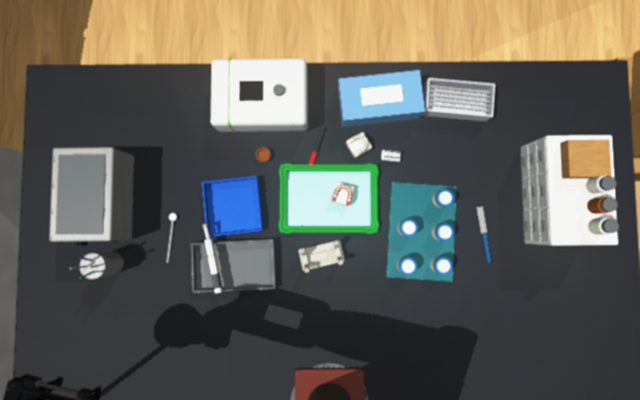

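View pics/scene0.png

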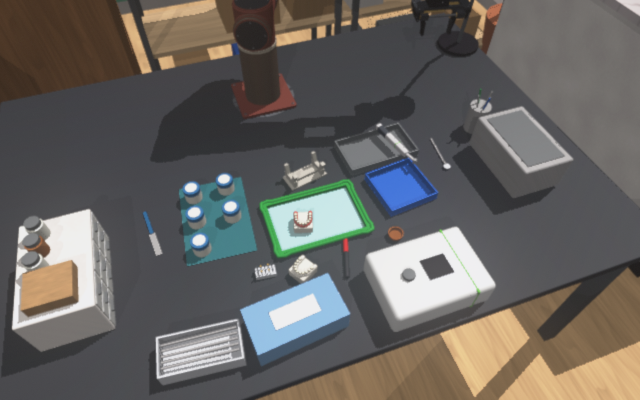

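View pics/wrist0.png

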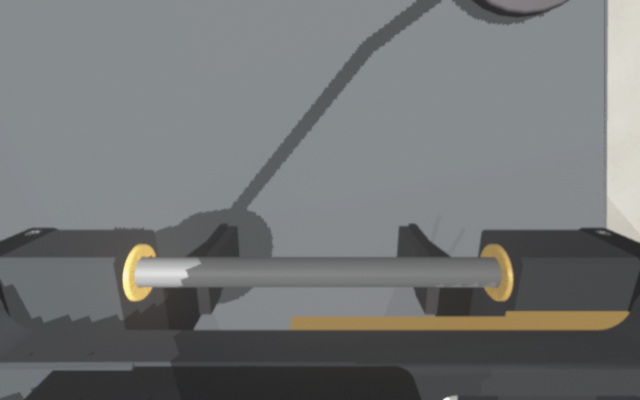

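```bash
cat > h.py <<'E'
import numpy as np,cv2
from scipy.spatial.transform import Rotation as R
from cell import *
def p2w(n,u,v,z,c=None):
    c=c or get_calibration(n);K=c["intrinsics"];E=np.array(c["extrinsics"])
    d=E[:3,:3].T@np.linalg.inv(K)@np.array([u,v,1.]);o=-E[:3,:3].T@E[:3,3]
    return o+d*(z-o[2])/d[2]
def w2p(n,p,c=None):
    c=c or get_calibration(n);q=c["intrinsics"]@(c["extrinsics"]@np.r_[p,1.])[:3];return q[:2]/q[2]
def crop(img,x0,y0,w,h,s,fn):
    o=cv2.resize(img[y0:y0+h,x0:x0+w],None,fx=s,fy=s,interpolation=cv2.INTER_CUBIC)
    for k in range(0,w,20): cv2.putText(o,str(x0+k),(k*s,8),0,.3,(0,255,255),1);cv2.line(o,(k*s,10),(k*s,14),(0,255,255),1)
    for k in range(0,h,20): cv2.putText(o,str(y0+k),(0,k*s+4),0,.3,(0,255,255),1)
    cv2.imwrite(fn,o)
def delta(target,Rt=None):
    """shift in tool axes [m] and rotvec deg toward world target"""
    s=sense();Rm=R.from_rotvec(s["ee_rot"]);d=Rm.inv().apply(np.array(target)-s["eef_pos"])/1000
    r=(Rm.inv()*Rt).as_rotvec(degrees=True) if Rt is not None else np.zeros(3)
    return d.round(4),r.round(2)
E
python3 - <<'E'
from h import *
im=cv2.imread("pics/top0.png")
crop(im,185,150,110,150,4,"pics/a.png");crop(im,270,150,120,130,5,"pics/b.png");crop(im,375,160,130,130,5,"pics/c.png")
print(R.from_rotvec(sense()["ee_rot"]).as_matrix().round(3))
E
```

```text
[[ 0.974 -0.001  0.228]
 [-0.228 -0.001  0.974]
 [-0.    -1.    -0.002]]
```

View pics/a.png

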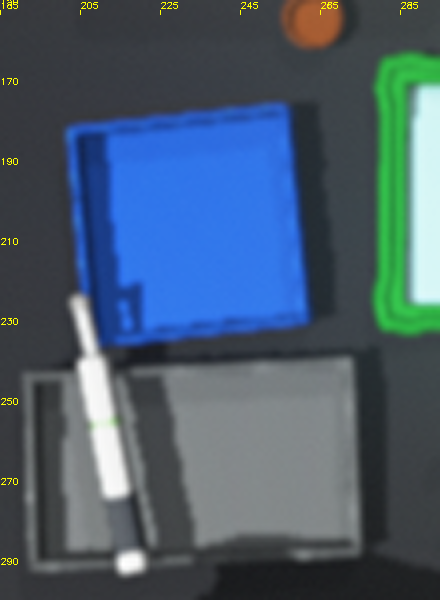

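View pics/b.png

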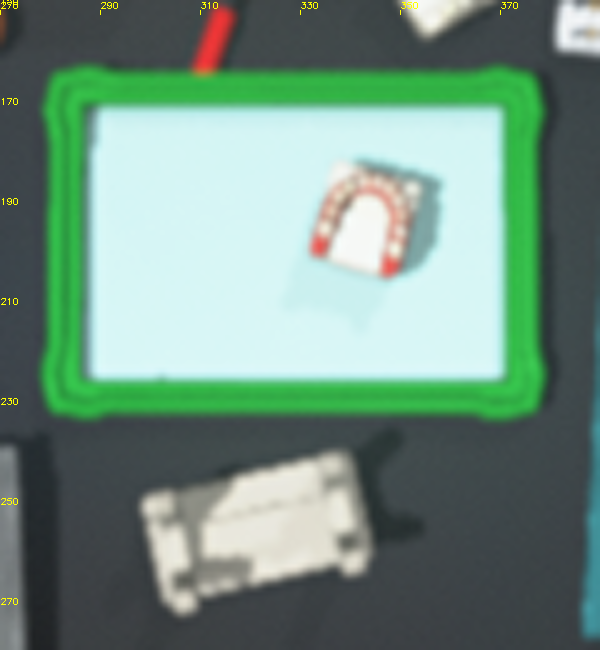

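View pics/c.png

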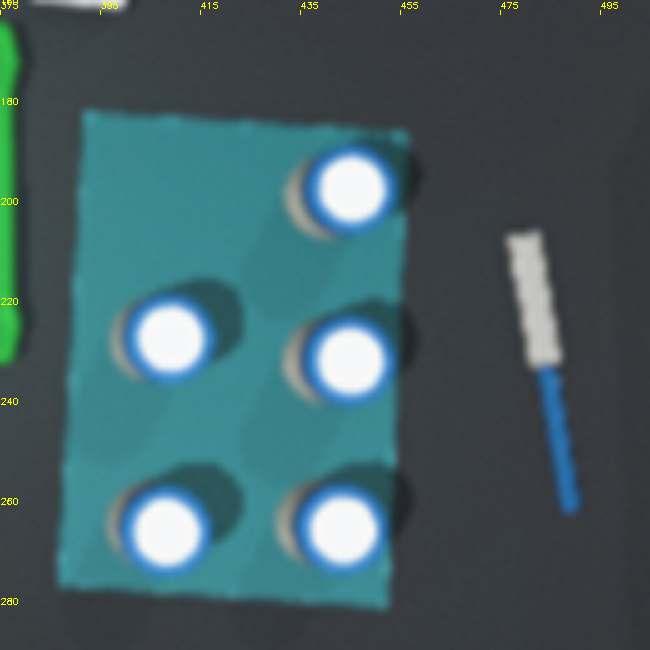

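```bash
python3 - <<'E'
from h import *
c=get_calibration("top")
def f(name,pts,z):
    P=np.array([p2w("top",u,v,z,c)[:2] for u,v in pts]);print(name,P.round(0).tolist(),"mean",P.mean(0).round(1));return P
f("box",[(191,243.5),(273.5,239.5),(274.5,288),(193,292)],30)
f("pan",[(202,182),(257.5,176),(262,230),(211.5,236)],30)
P=f("hp",[(207,239),(217.5,292)],45)
f("hptop",[(212.3,265)],50)
f("tray",[(279,165),(378,165),(378,232),(279.5,232)],16)
f("trayfloor",[(288,171),(371,171),(371,226),(288,226)],4)
f("cradle",[(299.5,248.5),(339,241),(343,262),(306,272)],62)
f("pots",[(445,197),(408.5,227),(445,231.5),(408,266),(443,265.5)],52)
f("mat",[(391.5,182),(456.5,186),(452,281),(387,277)],2)
f("jaw",[(337,182),(353.5,187),(347.5,205),(332.5,200.5)],32)
E
```

```text
box [[478.0, 407.0], [488.0, 161.0], [345.0, 158.0], [335.0, 399.0]] mean [411.4 281.1]
pan [[662.0, 376.0], [679.0, 209.0], [516.0, 195.0], [500.0, 346.0]] mean [589.4 281.7]
hp [[491.0, 355.0], [337.0, 322.0]] mean [414.  338.5]
hptop [[416.0, 337.0]] mean [415.6 336.8]
tray [[714.0, 146.0], [712.0, -157.0], [508.0, -153.0], [510.0, 144.0]] mean [610.9  -4.9]
trayfloor [[697.0, 120.0], [695.0, -137.0], [526.0, -134.0], [528.0, 120.0]] mean [611.7  -7.7]
cradle [[462.0, 81.0], [483.0, -33.0], [422.0, -44.0], [395.0, 63.0]] mean [440.4  16.6]
pots [[609.0, -347.0], [522.0, -238.0], [508.0, -344.0], [408.0, -234.0], [409.0, -336.0]] mean [ 491.2 -299.6]
mat [[661.0, -199.0], [647.0, -399.0], [358.0, -377.0], [371.0, -180.0]] mean [ 509.1 -288.9]
jaw [[659.0, -30.0], [643.0, -80.0], [589.0, -61.0], [603.0, -16.0]] mean [623.4 -46.9]
```

```bash
python3 -m handwheel '[[0.0273,0.002,-0.0167,0,0,0],[0.0273,0.002,-0.0167,0,0,0],[0.0273,0.002,-0.0167,0,0,0],[0.0273,0.002,-0.0167,0,0,0],[0.0273,0.002,-0.0167,0,0,0],[0.0273,0.002,-0.0167,0,0,0],[0.0273,0.002,-0.0167,0,0,0],[0.0273,0.002,-0.0167,0,0,0],[0.0273,0.002,-0.0167,0,0,0],[0.0273,0.002,-0.0167,0,0,0],[0.0273,0.002,-0.0167,0,0,0],[0.0273,0.002,-0.0167,0,0,0],[0,0,0,0,-6.3,0],[0,0,0,0,-6.3,0],[0,0,0,0,-6.3,0],[0,0,0,0,-6.3,0],[0,0,0,0,0,0]]' 0.5
python3 - <<'E'
from h import *
from cell import *
c=get_calibration("wrist");im=camera("wrist");cv2.imwrite("pics/w1.png",im)
print(sense()["joint_pos"],w2p("wrist",(416,338,50),c))
E
```

```text
t: 1.57
eef_pos: [425.3, 322.2, 190.2]
ee_rot: [-1.569, -0.175, 0.187]
force: [-0.1, 1.3, -0.0]
gripper_width: 0.501
[ 0.50238014  0.03517829  1.79218022 -0.00267546  1.32354041 -1.29290355] [337.13000235 178.26758607]
```

View pics/w1.png

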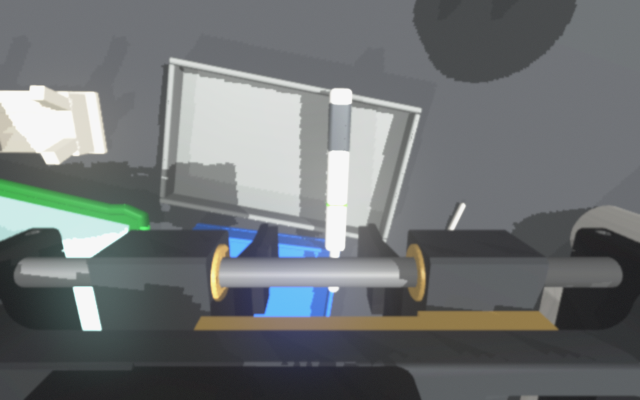

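```bash
python3 - <<'E'
from h import *
c=get_calibration("wrist")
a=p2w("wrist",340.7,91,50,c);b=p2w("wrist",335.3,249,50,c);m=p2w("wrist",329,90,50,c);m2=p2w("wrist",351,90,50,c)
print(a,b,(a+b)/2,np.linalg.norm(a-b),np.degrees(np.arctan2(*(b-a)[1::-1])), np.linalg.norm(m-m2))
M=R.from_rotvec(sense()["ee_rot"]).as_matrix();print(M.round(3),np.degrees(np.arctan2(M[1,2],M[0,2])))
th=np.radians(102.1);z=np.array([np.cos(th),np.sin(th),0]);y=np.array([0,0,-1.]);Rt=R.from_matrix(np.c_[np.cross(y,z),y,z])
q=(a+b)/2;q[2]=60
print(delta(q,Rt))
E
```

```text
[337.63586066 322.19580362  50.        ] [487.95056564 353.80894959  50.        ] [412.79321315 338.00237661  50.        ] 153.60306484443012 11.876957589328951 19.672490554313608
[[ 0.975 -0.007 -0.223]
 [ 0.223 -0.007  0.975]
 [-0.008 -1.    -0.005]] 102.90157765511927
(array([-0.0074,  0.1301,  0.0188]), array([ 0.29,  0.8 , -0.47]))
```

```bash
python3 -m handwheel '[[-0.0035,0,0.0095,0.3,0.8,-0.4],[-0.0035,0,0.0095,0,0,0],[0,0.03,0,0,0,0],[0,0.03,0,0,0,0],[0,0.03,0,0,0,0],[0,0.03,0,0,0,0],[0,0.02,0,0,0,0],[0,0.01,0,0,0,0],[0,0,0,0,0,0]]' 0.5
python3 - <<'E'
from h import *
print(delta((413,338,24)))
E
```

```text
t: 2.37
eef_pos: [413.7, 345.4, 37.5]
ee_rot: [-1.562, -0.153, 0.145]
force: [0.6, -0.1, 0.3]
gripper_width: 0.498
(array([-0.0021,  0.0135, -0.0072]), array([0., 0., 0.]))
```

```bash
cat >> h.py <<'E'
def goal(x,y,z,yaw):
    th=np.radians(yaw);zz=np.array([np.cos(th),np.sin(th),0]);yy=np.array([0,0,-1.]);Rt=R.from_matrix(np.c_[np.cross(yy,zz),yy,zz])
    s=sense();M=R.from_rotvec(s["ee_rot"]).as_matrix()
    print("t",round(s["t"],2),"pos",s["eef_pos"].round(1),"yaw",np.degrees(np.arctan2(M[1,2],M[0,2])).round(2),"F",s["force"].round(2),"g",round(s["gripper_width"],3),"j",s["joint_pos"].round(2))
    print("delta",*delta((x,y,z),Rt))
E
python3 - <<'E'
from h import *
goal(413,338,24,102)
E
```

```text
t 2.37 pos [413.7 345.4  37.5] yaw 100.85 F [ 0.59 -0.09  0.34] g 0.498 j [ 0.55  0.23  1.9   0.    1.01 -1.21]
delta [-0.0021  0.0135 -0.0072] [-0.17 -1.15  0.31]
```

```bash
python3 -m handwheel '[[-0.002,0,-0.007,0,-1.1,0.3],[0,0.007,0,0,0,0],[0,0.006,0,0,0,0],[0,0,0,0,0,0]]' 0.5
python3 - <<'E'
from h import *
goal(413,338,24,102)
E
```

```text
t: 2.7
eef_pos: [414.0, 340.4, 26.2]
ee_rot: [-1.56, -0.163, 0.16]
force: [0.1, -0.1, 0.7]
gripper_width: 0.502
t 2.7 pos [414.  340.4  26.2] yaw 101.8 F [ 0.08 -0.12  0.67] g 0.502 j [ 0.54  0.24  1.91  0.    0.99 -1.24]
delta [-0.0015  0.0022 -0.0021] [-0.24 -0.2   0.17]
```

```bash
python3 -m handwheel '[[-0.001,0.002,-0.002,0,0,0],[0,0,0,0,0,0],[0,0,0,0,0,0],[0,0,0,0,0,0],[0,0,0,0,0,0],[0,0,0,0,0,0]]' 0 20
python3 -m handwheel '[[0,-0.01,0,0,0,0],[0,-0.03,0,0,0,0],[0,-0.03,0,0,0,0],[0,-0.03,0,0,0,0],[0,-0.03,0,0,0,0],[0,0,0,0,0,0],[0,0,0,0,0,0]]' 
python3 - <<'E'
from h import *
goal(440,17,150,12)
im=camera("wrist");cv2.imwrite("pics/w2.png",im)
E
```

```text
t: 3.2
eef_pos: [415.1, 339.7, 26.4]
ee_rot: [-1.558, -0.165, 0.155]
force: [0.1, -0.4, -1.1]
gripper_width: 0.229
t: 3.78
eef_pos: [411.5, 337.2, 162.8]
ee_rot: [-1.561, -0.16, 0.16]
force: [-0.3, 0.4, -2.0]
gripper_width: 0.228
t 3.78 pos [411.5 337.2 162.8] yaw 101.68 F [-0.27  0.42 -2.  ] g 0.228 j [ 0.54  0.05  1.83  0.    1.26 -1.24]
delta [-0.037   0.0116 -0.3193] [-0.2  89.68 -0.13]
```

View pics/w2.png

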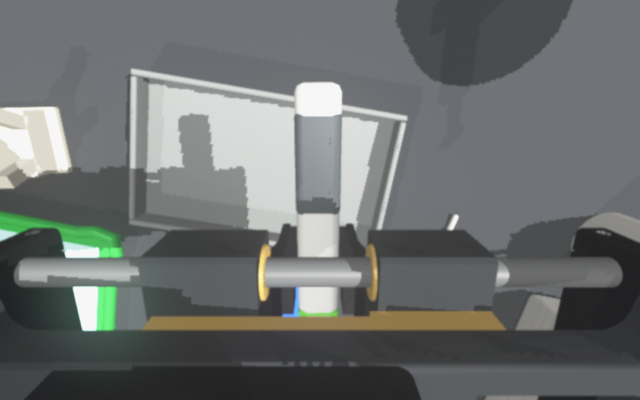

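```bash
python3 -m handwheel '[[0.0021,0,-0.0331,0,0,0],[0.0021,0,-0.0331,0,0,0],[0.0021,0,-0.0331,0,0,0],[0.0021,0,-0.0331,0,0,0],[0.0021,0,-0.0331,0,0,0],[0.0021,0,-0.0331,0,0,0],[0.0021,0,-0.0331,0,0,0],[0.0021,0,-0.0331,0,0,0],[0.0021,0,-0.0331,0,0,0],[0.0021,0,-0.0331,0,0,0],[0,0,0,0,0,0],[0,0,0,0,0,0]]' 
python3 - <<'E'
from h import *
goal(440,17,150,12)
c=get_calibration("wrist");im=camera("wrist");cv2.imwrite("pics/w3.png",im)
np.savez("pics/w3.npz",**c)
E
```

```text
t: 4.83
eef_pos: [493.1, 4.1, 146.2]
ee_rot: [-1.558, -0.147, 0.18]
force: [0.0, 0.8, -1.2]
gripper_width: 0.227
t 4.83 pos [493.1   4.1 146.2] yaw 101.95 F [ 0.03  0.8  -1.2 ] g 0.227 j [-0.15 -0.01  1.92  0.    1.25 -1.93]
delta [-0.0494 -0.0026  0.0236] [ 0.5  89.95 -1.31]
```

View pics/w3.png

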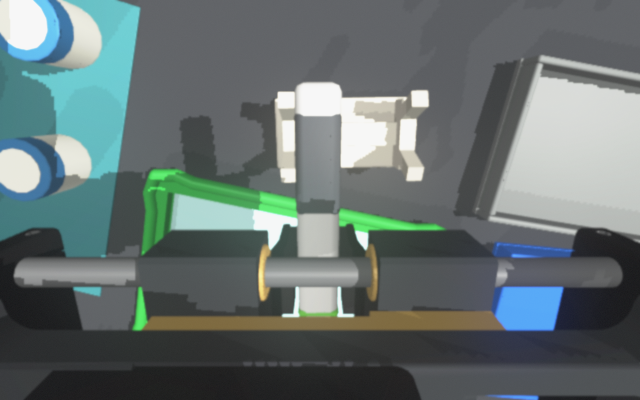

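```bash
python3 - <<'E'
from h import *
crop(cv2.imread("pics/w3.png"),265,75,180,120,4,"pics/w3c.png")
E
```

```text
(no output)
```

View pics/w3c.png

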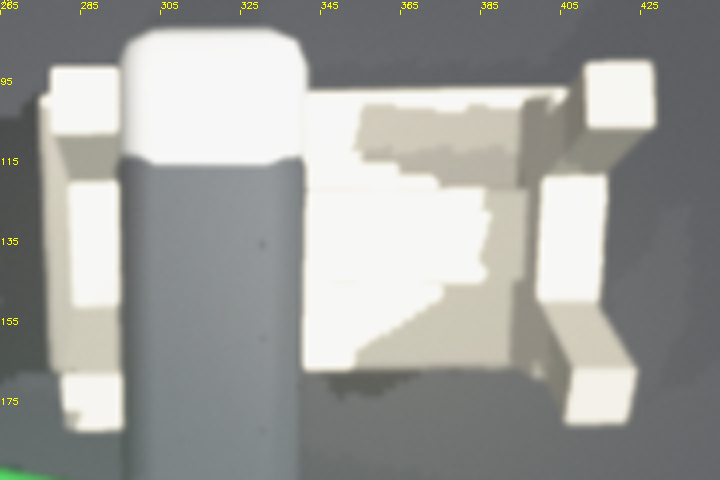

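```bash
python3 - <<'E'
from h import *
c=dict(np.load("pics/w3.npz"))
g=lambda u,v,z:p2w("wrist",u,v,z,c)[:2]
o=[g(428.7,90.5,62),g(421.7,180.8,62),g(277.5,91.5,62),g(282,182,62)]
print(np.round(o,1),np.mean(o,0))
print([np.linalg.norm(o[i]-o[j]).round(1) for i,j in((0,1),(2,3),(0,2),(1,3))])
d=(o[0]+o[1]-o[2]-o[3]);print("yaw y",np.degrees(np.arctan2(d[1],d[0])))
n=[g(401,119,32),g(416.5,119,32),g(414.8,150,32),g(399.3,149,32)];print("notchR",np.mean(n,0),np.linalg.norm(n[1]-n[2]),np.linalg.norm(n[0]-n[1]))
l=[g(282,120,32),g(284,151,32)];print(l, np.mean(l,0))
E
```

```text
[[393.8  66.8]
 [460.1  81. ]
 [417.5 -41.6]
 [483.5 -26.2]] [438.71463869  20.03271778]
[np.float64(67.7), np.float64(67.8), np.float64(110.9), np.float64(109.7)]
yaw y 102.31592104247218
notchR [427.92722958  69.35340349] 26.014339892996034 13.057207370627141
[array([438.22015776, -37.44822033]), array([463.41462027, -31.10227977])] [450.81738902 -34.27525005]
```

```bash
python3 -m handwheel '[[0,-0.01,0,0,6.4,0],[0,0,0,0,6.4,0],[0,0,0,0,6.4,0],[0,0,0,0,6.4,0],[0,0,0,0,6.4,0],[0,0,0,0,6.4,0],[0,0,0,0,6.4,0],[0,0,0,0,6.4,0],[0,0,0,0,6.4,0],[0,0,0,0,6.4,0],[0,0,0,0,6.4,0],[0,0,0,0,6.4,0],[0,0,0,0,6.4,0],[0,0,0,0,6.4,0],[0,0,0,0,0,0],[0,0,0,0,0,0]]' 
python3 - <<'E'
from h import *
goal(438.7,20.3,90,12.35)
E
```

```text
t: 6.22
eef_pos: [480.0, 27.1, 144.1]
ee_rot: [-1.306, 1.123, -1.053]
force: [-0.3, 0.2, -1.3]
gripper_width: 0.23
t 6.22 pos [480.   27.1 144.1] yaw 9.63 F [-0.25  0.24 -1.26] g 0.23 j [-0.11 -0.02  1.94  0.01  1.27 -0.28]
delta [ 0.0008  0.0558 -0.0395] [ 2.45 -2.74 -1.11]
```

```bash
python3 -m handwheel '[[0,0,-0.02,2.4,-2.7,-1.1],[0,0,-0.02,0,0,0],[0,0.02,0,0,0,0],[0,0.02,0,0,0,0],[0,0,0,0,0,0],[0,0,0,0,0,0]]' 
python3 - <<'E'
from h import *
goal(438.7,20.3,80,12.35)
E
```

```text
t: 6.72
eef_pos: [436.7, 23.3, 100.4]
ee_rot: [-1.318, 1.033, -1.023]
force: [0.0, 0.3, -1.5]
gripper_width: 0.227
t 6.72 pos [436.7  23.3 100.4] yaw 13.98 F [ 0.01  0.27 -1.52] g 0.227 j [-0.13 -0.1   2.11  0.    1.14 -0.37]
delta [0.0034 0.0203 0.0013] [ 0.34  1.63 -0.14]
```

```bash
python3 -m handwheel '[[0.003,0,0.0013,0.3,1.5,0],[0,0.02,0,0,0,0],[0,0,0,0,0,0],[0,0,0,0,0,0]]' 
python3 - <<'E'
from h import *
goal(438.7,20.3,28,12.35)
for n in("scene","wrist"):cv2.imwrite(f"pics/{n}4.png",camera(n))
crop(cv2.imread("pics/scene4.png"),240,120,160,120,5,"pics/s4.png")
E
```

```text
t: 7.05
eef_pos: [442.0, 20.9, 83.9]
ee_rot: [-1.301, 1.044, -1.048]
force: [0.6, 0.6, -0.2]
gripper_width: 0.233
t 7.05 pos [442.   20.9  83.9] yaw 12.55 F [ 0.64  0.65 -0.21] g 0.233 j [-0.13 -0.07  2.12  0.    1.1  -0.35]
delta [-0.0001  0.0559 -0.0036] [-0.27  0.2  -0.05]
```

View pics/s4.png

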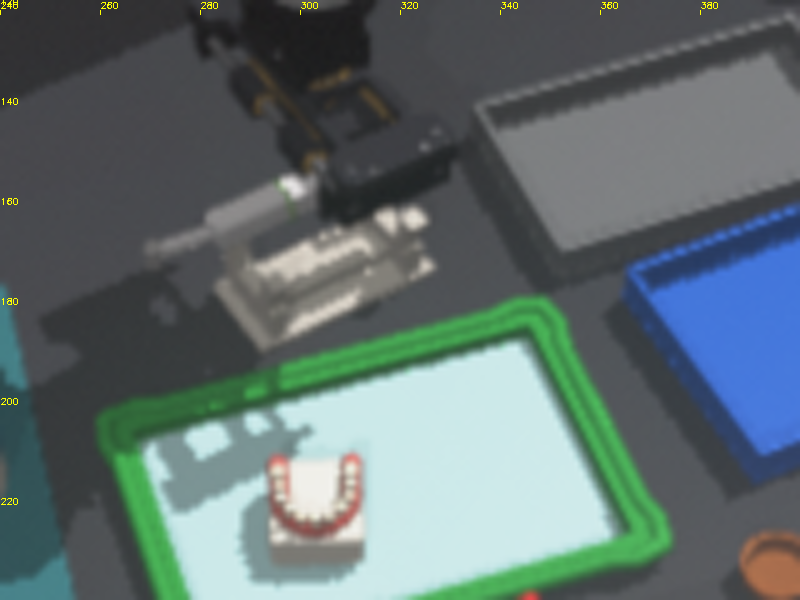

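View pics/wrist4.png

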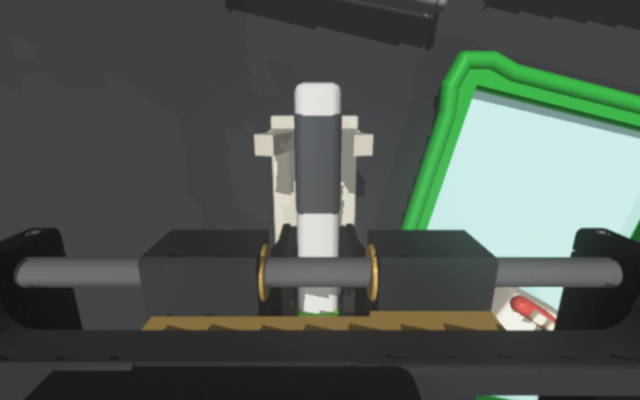

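```bash
python3 -m handwheel '[[0,0,-0.003,-0.2,0,0],[0,0.02,0,0,0,0],[0,0,0,0,0,0],[0,0,0,0,0,0]]' 
python3 - <<'E'
from h import *
goal(438.7,20.3,28,12.35)
E
```

```text
t: 7.48
eef_pos: [441.4, 19.7, 67.8]
ee_rot: [-1.301, 1.042, -1.049]
force: [0.2, 0.4, -1.1]
gripper_width: 0.226
t 7.48 pos [441.4  19.7  67.8] yaw 12.57 F [ 0.2   0.38 -1.06] g 0.226 j [-0.13 -0.05  2.13  0.    1.06 -0.35]
delta [-0.0012  0.0397 -0.0027] [-0.34  0.22  0.07]
```

```bash
python3 -m handwheel '[[-0.001,0.01,-0.004,-0.3,0,0],[0,0.01,-0.001,0,0,0],[0,0,-0.001,0,0,0],[0,0,0,0,0,0]]' 
python3 - <<'E'
from h import *
goal(438.7,20.3,28,12.35)
E
```

```text
t: 7.82
eef_pos: [435.9, 19.2, 48.3]
ee_rot: [-1.305, 1.043, -1.049]
force: [0.6, 0.5, -2.0]
gripper_width: 0.231
t 7.82 pos [435.9  19.2  48.3] yaw 12.57 F [ 0.64  0.47 -1.95] g 0.231 j [-0.14 -0.03  2.15 -0.    1.02 -0.36]
delta [-0.0005  0.0203  0.0029] [-0.13  0.22  0.12]
```

```bash
python3 -m handwheel '[[0,0.008,0.0025,0,0,0],[0,0.006,0.0,0,0,0],[0,0.003,0,0,0,0],[0,0,0,0,0,0]]' 
python3 - <<'E'
from h import *
goal(438.7,20.3,28,12.35)
E
```

```text
t: 8.15
eef_pos: [438.9, 19.7, 29.9]
ee_rot: [-1.304, 1.043, -1.049]
force: [-0.5, -0.8, -2.2]
gripper_width: 0.232
t 8.15 pos [438.9  19.7  29.9] yaw 12.57 F [-0.51 -0.8  -2.22] g 0.232 j [-0.13  0.02  2.15 -0.    0.97 -0.35]
delta [-0.0006  0.0019 -0.0001] [-0.16  0.22  0.13]
```

```bash
python3 -m handwheel '[[0,0.002,0,0,0,0],[0,0,0,0,0,0]]' 
python3 -m handwheel '[[0,0,0,0,0,0],[0,0,0,0,0,0],[0,0,0,0,0,0],[0,0,0,0,0,0]]'  0.45
python3 -m handwheel '[[0,-0.02,0,0,0,0],[0,-0.03,0,0,0,0],[0,-0.035,0,0,0,0],[0,-0.035,0,0,0,0],[0,0,0,0,0,0],[0,0,0,0,0,0]]'  0.45
python3 - <<'E'
from h import *
goal(438.7,20.3,28,12.35)
for n in("scene","wrist"):cv2.imwrite(f"pics/{n}5.png",camera(n))
crop(cv2.imread("pics/scene5.png"),240,120,160,120,5,"pics/s5.png")
E
```

```text
t: 8.32
eef_pos: [439.4, 19.7, 28.1]
ee_rot: [-1.304, 1.043, -1.049]
force: [-0.2, -0.2, -1.1]
gripper_width: 0.231
t: 8.65
eef_pos: [440.6, 19.5, 28.9]
ee_rot: [-1.303, 1.041, -1.05]
force: [0.4, 1.2, 0.4]
gripper_width: 0.418
t: 9.15
eef_pos: [437.9, 20.0, 152.7]
ee_rot: [-1.305, 1.045, -1.048]
force: [-0.3, -0.6, -0.5]
gripper_width: 0.447
t 9.15 pos [437.9  20.  152.7] yaw 12.57 F [-0.26 -0.56 -0.54] g 0.447 j [-0.13 -0.18  2.07 -0.    1.25 -0.35]
delta [-0.0004  0.1247  0.0007] [-0.06  0.22  0.09]
```

View pics/s5.png

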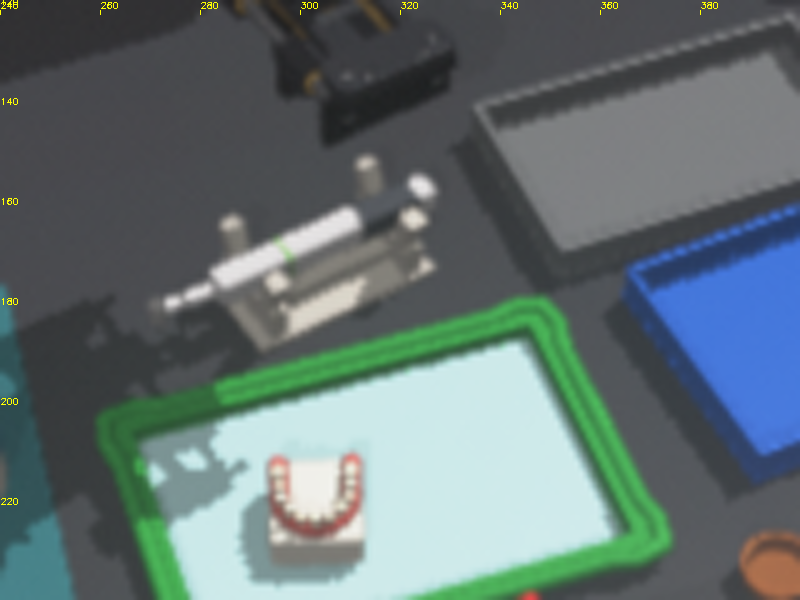

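View pics/wrist5.png

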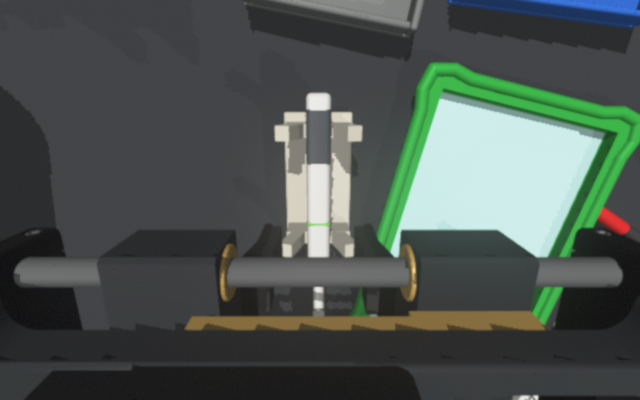

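```bash
python3 - <<'E'
from h import *
a=p2w("wrist",318.5,94,48);b=p2w("wrist",318.7,225,52)
u=np.array([-.2136,.9769]);print(a,b,(a[:2]-[438.7,20.3])@u,(b[:2]-[438.7,20.3])@u,(a[:2]-[438.7,20.3])@[.9769,.2136])
goal(540,-47,170,12.35)
E
```

```text
[421.04804521  97.97957359  48.        ] [444.8587753   -8.02260007  52.        ] 79.65563298495458 -28.98386241244677 -0.6518377161571892
t 9.25 pos [437.9  19.9 152. ] yaw 12.56 F [-0.36  0.32  0.33] g 0.45 j [-0.13 -0.18  2.07 -0.    1.25 -0.35]
delta [ 0.0876 -0.0179  0.0851] [-0.02  0.21  0.07]
```

```bash
python3 -m handwheel '[[0.0234,-0.005,0.0185,0,0,0],[0.0234,-0.005,0.0185,0,0,0],[0.0234,-0.005,0.0185,0,0,0],[0.0234,-0.005,0.0185,0,0,0],[0.0234,-0.005,0.0185,0,0,0],[0.0234,-0.005,0.0185,0,0,0],[0.0234,-0.005,0.0185,0,0,0],[0.0234,-0.005,0.0185,0,0,0],[0,0,0,0,7,0],[0,0,0,0,7,0],[0,0,0,0,7,0],[0,0,0,0,7,0],[0,0,0,0,0,0],[0,0,0,0,0,0]]'  1
python3 - <<'E'
from h import *
goal(623,-47,60,-16)
c=get_calibration("wrist");im=camera("wrist");cv2.imwrite("pics/w6.png",im);np.savez("pics/w6.npz",**c)
print(w2p("wrist",(623,-47,32),c))
cv2.imwrite("pics/top6.png",camera("top"))
E
```

```text
t: 10.42
eef_pos: [618.1, -135.3, 157.7]
ee_rot: [-1.092, 1.45, -1.386]
force: [-0.6, 0.6, 0.3]
gripper_width: 0.999
t 10.42 pos [ 618.1 -135.3  157.7] yaw -16.01 F [-0.56  0.6   0.28] g 0.999 j [-0.34  0.32  1.53 -0.    1.34 -0.06]
delta [-0.0862  0.0985 -0.0153] [ 2.56 -0.01 -0.01]
[301.09119054  86.98246692]
```

View pics/w6.png

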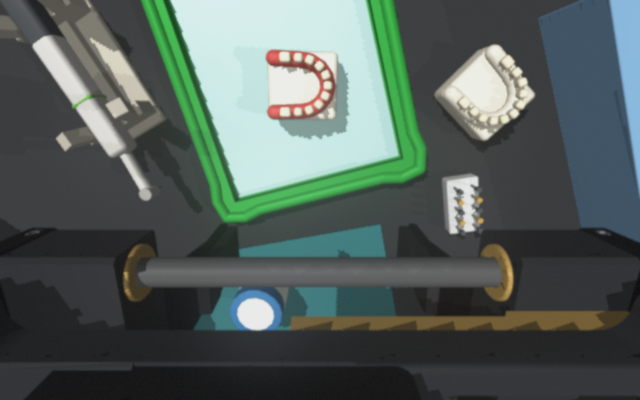

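```bash
python3 - <<'E'
from h import *
crop(cv2.imread("pics/w6.png"),245,30,120,120,6,"pics/w6c.png")
E
```

View pics/w6c.png

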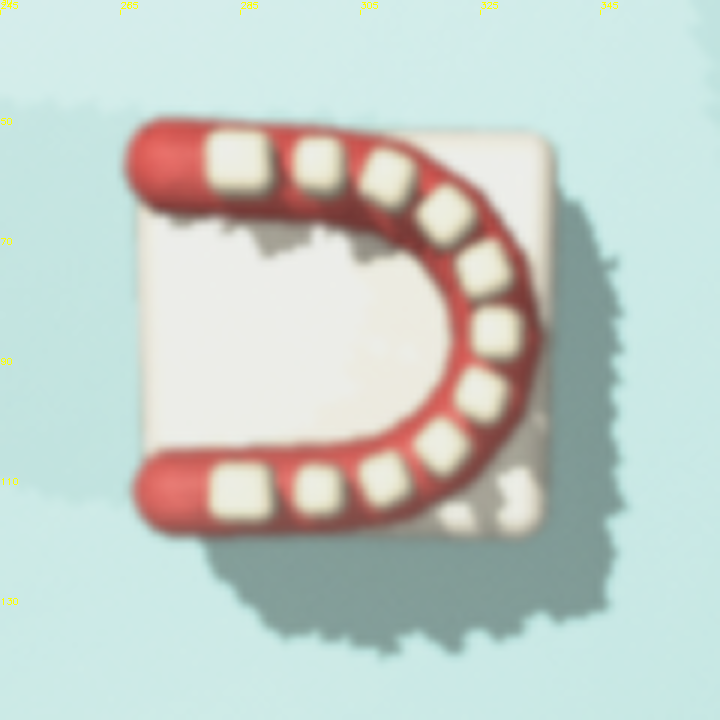

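```bash
python3 - <<'E'
from h import *
c=dict(np.load("pics/w6.npz"))
P=np.array([p2w("wrist",u,v,32,c)[:2] for u,v in[(337.2,52.2),(335.7,119.5),(269.2,120),(267.8,52)]]);print(P,P.mean(0),np.linalg.norm(P-np.roll(P,1,0),axis=1))
d=P[0]+P[1]-P[2]-P[3];print(np.degrees(np.arctan2(d[1],d[0])))
x,y=P.mean(0);goal(x,y,70,-16)
E
```

```text
[[659.54083159 -29.23134835]
 [644.18601833 -81.10202351]
 [588.08151234 -65.54383626]
 [604.35414792 -12.82270641]] [624.04062755 -47.17497863] [57.57441779 54.09563043 58.22175523 55.1753224 ]
-16.025967745638148
t 10.52 pos [ 618.1 -135.3  158.1] yaw -16.0 F [-0.76  0.56  0.57] g 0.996 j [-0.34  0.32  1.53 -0.    1.34 -0.06]
delta [-0.0863  0.0888 -0.0146] [ 2.54 -0.   -0.  ]
```

```bash
python3 -m handwheel '[[-0.02,0,-0.0036,2.5,0,0],[-0.022,0.0,-0.0036,0,0,0],[-0.022,0.0,-0.0036,0,0,0],[-0.022,0.0,-0.0036,0,0,0],[0,0.03,0,0,0,0],[0,0.02,0,0,0,0],[0,0,0,0,0,0],[0,0,0,0,0,0]]' 1
python3 - <<'E'
from h import *
goal(624,-47.2,9,-16)
E
```

```text
t: 11.18
eef_pos: [628.6, -44.4, 107.8]
ee_rot: [-1.072, 1.393, -1.399]
force: [0.0, 0.5, 0.5]
gripper_width: 1.0
t 11.18 pos [628.6 -44.4 107.8] yaw -14.81 F [0.04 0.54 0.47] g 1.0 j [-0.2   0.33  1.62  0.    1.19  0.06]
delta [ 0.0039  0.0987 -0.0042] [-0.27  1.19 -0.03]
```

```bash
python3 -m handwheel '[[0.004,0,-0.004,-0.2,1.2,0],[0,0.03,0,0,0,0],[0,0.02,0,0,0,0],[0,0,0,0,0,0],[0,0,0,0,0,0]]' 1
python3 - <<'E'
from h import *
goal(624,-47.2,9,-16)
E
```

```text
t: 11.6
eef_pos: [627.0, -50.3, 64.1]
ee_rot: [-1.056, 1.406, -1.419]
force: [0.5, -0.2, -0.6]
gripper_width: 1.002
t 11.6 pos [627.  -50.3  64.1] yaw -16.15 F [ 0.47 -0.17 -0.63] g 1.002 j [-0.21  0.38  1.65 -0.    1.11  0.08]
delta [-0.0021  0.055  -0.0043] [-0.57 -0.15 -0.04]
```

```bash
python3 -m handwheel '[[-0.002,0.0,-0.004,-0.5,0,0],[0,0.02,-0.001,0,0,0],[0,0.02,0,0,0,0],[0,0.0,0,0,0,0],[0,0,0,0,0,0]]' 1
python3 - <<'E'
from h import *
goal(624,-47.2,9,-16)
E
```

```text
t: 12.02
eef_pos: [628.3, -49.0, 34.0]
ee_rot: [-1.052, 1.405, -1.421]
force: [-0.2, 0.3, 0.3]
gripper_width: 1.002
t 12.02 pos [628.3 -49.   34. ] yaw -16.27 F [-0.24  0.35  0.34] g 1.002 j [-0.2   0.42  1.66  0.    1.05  0.08]
delta [-0.0005  0.025  -0.005 ] [-0.73 -0.26 -0.09]
```

```bash
python3 -m handwheel '[[0,0.0,-0.006,-0.6,-0.2,0],[0,0.012,-0.002,0,0,0],[0,0.008,0,0,0,0],[0,0.003,0,0,0,0],[0,0,0,0,0,0]]' 1
python3 - <<'E'
from h import *
goal(624,-47.2,9,-16)
E
```

```text
t: 12.43
eef_pos: [623.5, -47.1, 15.4]
ee_rot: [-1.056, 1.406, -1.416]
force: [-0.6, -0.4, -0.2]
gripper_width: 0.996
t 12.43 pos [623.5 -47.1  15.4] yaw -16.04 F [-0.64 -0.39 -0.15] g 0.996 j [-0.2   0.44  1.67  0.    1.02  0.08]
delta [-0.0001  0.0064  0.0005] [-0.51 -0.04 -0.13]
```

```bash
python3 -m handwheel '[[0,0.006,0,0,0,0],[0,0,0,0,0,0]]' 1
python3 -m handwheel '[[0,0,0,0,0,0],[0,0,0,0,0,0],[0,0,0,0,0,0],[0,0,0,0,0,0],[0,0,0,0,0,0]]' 0 20
python3 -m handwheel '[[0,-0.02,0,0,0,0],[0,-0.03,0,0,0,0],[0,-0.03,0,0,0,0],[0,-0.03,0,0,0,0],[0,-0.02,0,0,0,0],[0,0,0,0,0,0],[0,0,0,0,0,0]]'
python3 - <<'E'
from h import *
goal(589,282,150,-16)
for n in("scene","wrist"):cv2.imwrite(f"pics/{n}7.png",camera(n))
E
```

```text
t: 12.6
eef_pos: [623.4, -47.1, 8.8]
ee_rot: [-1.056, 1.406, -1.416]
force: [-0.7, 0.2, -1.2]
gripper_width: 1.0
t: 13.02
eef_pos: [623.6, -47.1, 8.6]
ee_rot: [-1.056, 1.406, -1.415]
force: [0.5, -0.5, 0.5]
gripper_width: 0.706
t: 13.6
eef_pos: [618.6, -46.4, 139.2]
ee_rot: [-1.063, 1.414, -1.411]
force: [-0.5, 0.6, -3.2]
gripper_width: 0.689
t 13.6 pos [618.6 -46.4 139.2] yaw -16.05 F [-0.45  0.59 -3.2 ] g 0.689 j [-0.2   0.28  1.62  0.    1.25  0.08]
delta [-0.3074 -0.0102 -0.1193] [ 0.07 -0.05 -0.09]
```

View pics/scene7.png

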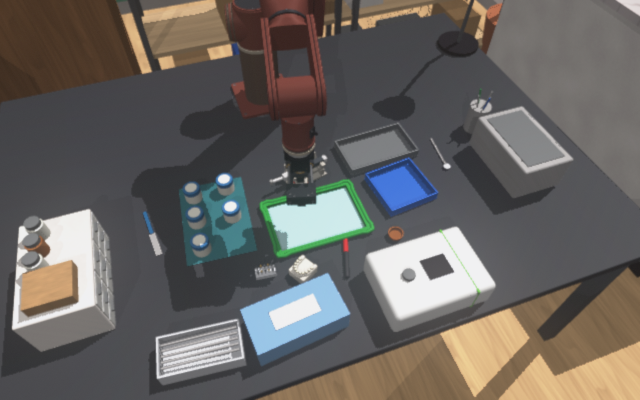

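View pics/wrist7.png

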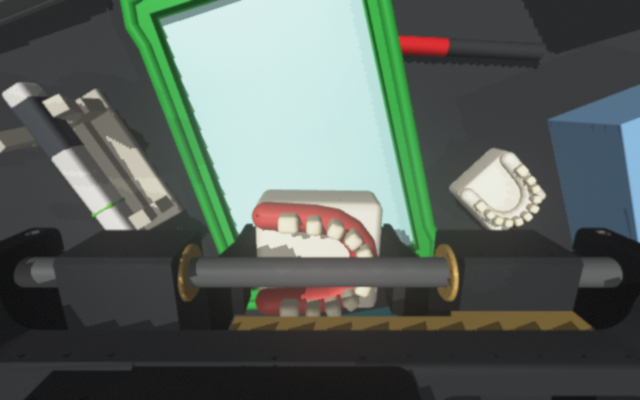

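```bash
python3 -m handwheel '[[-0.0305,-0.003,-0.012,0,0,0],[-0.0305,-0.003,-0.012,0,0,0],[-0.0305,-0.003,-0.012,0,0,0],[-0.0305,-0.003,-0.012,0,0,0],[-0.0305,-0.003,-0.012,0,0,0],[-0.0305,-0.003,-0.012,0,0,0],[-0.0305,-0.003,-0.012,0,0,0],[-0.0305,-0.003,-0.012,0,0,0],[-0.0305,-0.003,-0.012,0,0,0],[-0.0305,-0.003,-0.012,0,0,0],[0,0,0,0,0,0],[0,0,0,0,0,0]]'
python3 - <<'E'
from h import *
goal(589,282,80,-10)
cv2.imwrite(f"pics/w8.png",camera("wrist"))
E
```

```text
t: 14.7
eef_pos: [570.9, 290.2, 136.9]
ee_rot: [-1.103, 1.447, -1.404]
force: [-0.1, -0.8, -2.5]
gripper_width: 0.686
t 14.7 pos [570.9 290.2 136.9] yaw -16.41 F [-0.09 -0.81 -2.49] g 0.686 j [0.34 0.36 1.52 0.01 1.31 0.62]
delta [0.0018 0.0561 0.0222] [ 2.54 -6.39  0.88]
```

View pics/w8.png

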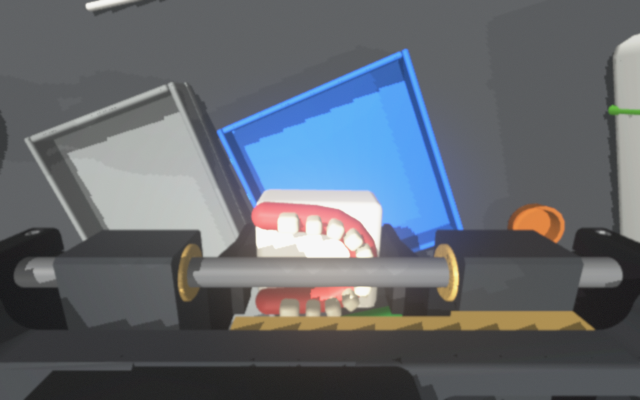

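```bash
python3 -m handwheel '[[0,0,0.007,2.5,-6,0.9],[0,0,0.007,0,-7,0],[0,0,0.007,0,-7,0],[0,0,0,0,0,0],[0,0,0,0,0,0]]'
python3 - <<'E'
from h import *
goal(589,282,80,5)
cv2.imwrite(f"pics/w9.png",camera("wrist"));np.savez("pics/w9.npz",**get_calibration("wrist"))
E
```

```text
t: 15.17
eef_pos: [588.5, 280.0, 127.9]
ee_rot: [-1.252, 1.165, -1.156]
force: [-0.5, -0.1, -1.1]
gripper_width: 0.689
t 15.17 pos [588.5 280.  127.9] yaw 3.9 F [-0.49 -0.12 -1.14] g 0.689 j [ 0.32  0.37  1.53 -0.    1.26  0.26]
delta [-0.0021  0.0479  0.0012] [ 0.66 -1.1   0.2 ]
```

View pics/w9.png

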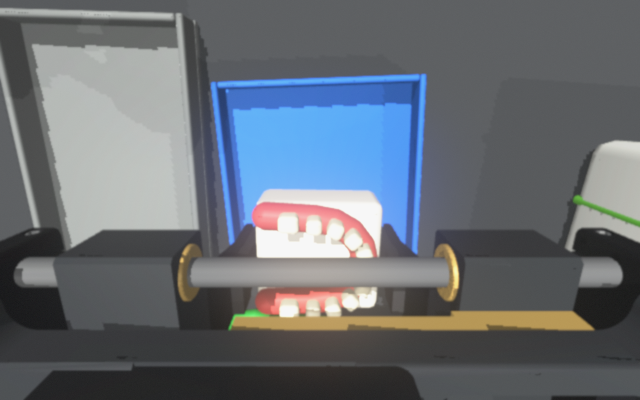

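```bash
python3 - <<'E'
from h import *
c=dict(np.load("pics/w9.npz"))
a=p2w("wrist",214,84,30,c)[:2];b=p2w("wrist",425,76,30,c)[:2];d=b-a;L=np.linalg.norm(d);d/=L
print(a,b,L,np.degrees(np.arctan2(d[1],d[0])),(a+b)/2+83*np.array([d[1],-d[0]]))
E
python3 -m handwheel '[[-0.001,0,0.001,0.6,-1.5,0],[0,0.025,0,0,0,0],[0,0.025,0,0,0,0],[0,0,0,0,0,0],[0,0,0,0,0,0]]'
python3 - <<'E'
from h import *
goal(588,283,11.3,6)
E
```

```text
[502.08080924 360.9180055 ] [661.69412539 377.32540336] 160.45439662164299 5.869086192317045 [590.37470139 286.55677932]
t: 15.63
eef_pos: [590.3, 279.2, 77.9]
ee_rot: [-1.249, 1.142, -1.149]
force: [0.2, 0.8, -0.9]
gripper_width: 0.691
t 15.63 pos [590.3 279.2  77.9] yaw 4.93 F [ 0.16  0.76 -0.91] g 0.691 j [ 0.32  0.42  1.57 -0.    1.16  0.24]
delta [-0.0042  0.0666 -0.0022] [-0.17 -1.07  0.18]
```

```bash
python3 -m handwheel '[[-0.004,0.02,-0.001,0,-1,0],[0,0.02,-0.001,0,0,0],[0,0.015,0,0,0,0],[0,0,0,0,0,0],[0,0,0,0,0,0]]'
python3 - <<'E'
from h import *
goal(588,283,9.6,6)
E
```

```text
t: 16.05
eef_pos: [591.5, 284.2, 28.0]
ee_rot: [-1.248, 1.126, -1.14]
force: [0.5, 0.3, -0.2]
gripper_width: 0.689
t 16.05 pos [591.5 284.2  28. ] yaw 5.84 F [ 0.5   0.33 -0.24] g 0.689 j [ 0.33  0.48  1.58 -0.    1.07  0.23]
delta [ 0.0008  0.0183 -0.0038] [-0.62 -0.16  0.09]
```

```bash
python3 -m handwheel '[[0,0.008,-0.002,-0.6,0,0],[0,0.006,0,0,0,0],[0,0.003,0,0,0,0],[0,0,0,0,0,0],[0,0,0,0,0,0]]'
python3 - <<'E'
from h import *
goal(588,283,9.6,6)
E
```

```text
t: 16.47
eef_pos: [592.4, 284.8, 14.0]
ee_rot: [-1.251, 1.131, -1.137]
force: [0.3, -0.6, -1.7]
gripper_width: 0.691
t 16.47 pos [592.4 284.8  14. ] yaw 5.8 F [ 0.27 -0.63 -1.7 ] g 0.691 j [ 0.33  0.51  1.58 -0.    1.05  0.23]
delta [ 0.0014  0.0044 -0.0046] [-0.3  -0.2   0.01]
```

```bash
python3 -m handwheel '[[0,0.004,0,0,0,0],[0,0,0,0,0,0],[0,0,0,0,0,0]]'
python3 -m handwheel '[[0,0.001,0,0,0,0],[0,0,0,0,0,0],[0,0,0,0,0,0],[0,0,0,0,0,0]]' 0.95
python3 -m handwheel '[[0,-0.02,0,0,0,0],[0,-0.03,0,0,0,0],[0,-0.03,0,0,0,0],[0,-0.03,0,0,0,0],[0,-0.02,0,0,0,0],[0,0,0,0,0,0],[0,0,0,0,0,0]]'
python3 - <<'E'
from h import *
goal(588,283,9.6,6)
for n in("scene","wrist","top"):cv2.imwrite(f"pics/{n}10.png",camera(n))
crop(cv2.imread("pics/scene10.png"),240,120,210,140,4,"pics/s10.png")
E
```

```text
t: 16.72
eef_pos: [593.7, 285.2, 11.1]
ee_rot: [-1.249, 1.129, -1.137]
force: [-0.5, 0.1, -1.8]
gripper_width: 0.689
t: 17.05
eef_pos: [594.6, 285.6, 11.3]
ee_rot: [-1.247, 1.128, -1.138]
force: [-0.2, -0.2, -0.0]
gripper_width: 0.891
t: 17.63
eef_pos: [591.9, 284.8, 145.3]
ee_rot: [-1.251, 1.13, -1.137]
force: [-0.2, -0.4, -0.7]
gripper_width: 0.951
t 17.63 pos [591.9 284.8 145.3] yaw 5.79 F [-0.16 -0.43 -0.67] g 0.951 j [ 0.33  0.35  1.52 -0.    1.27  0.23]
delta [ 0.0014  0.1356 -0.0049] [-0.35 -0.21 -0.  ]
```

View pics/s10.png

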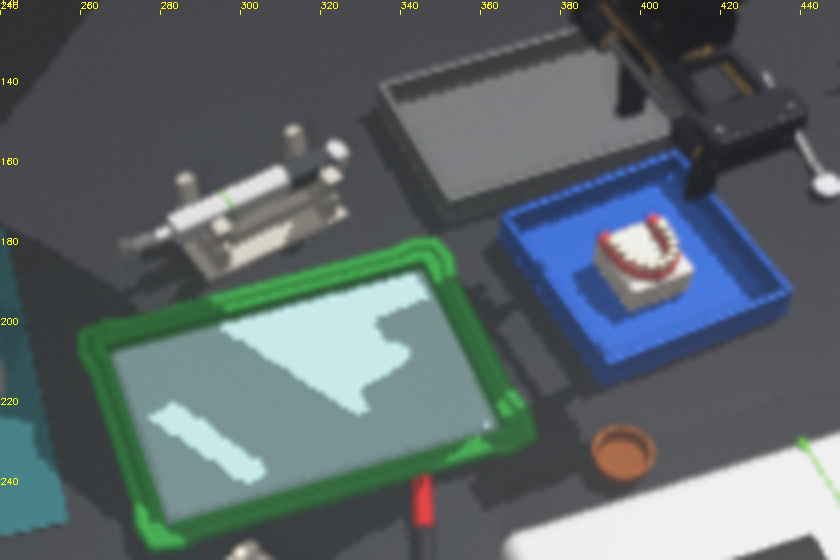

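View pics/wrist10.png

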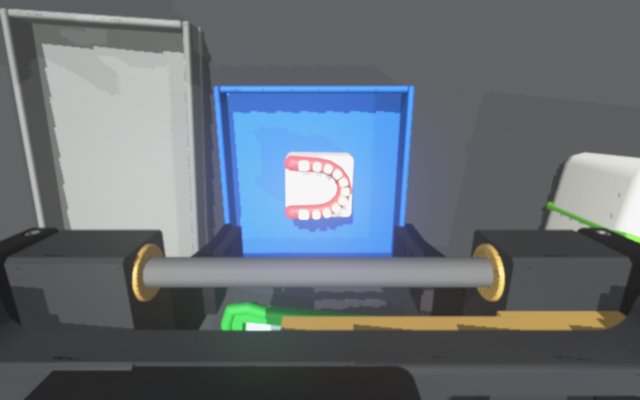

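View pics/top10.png

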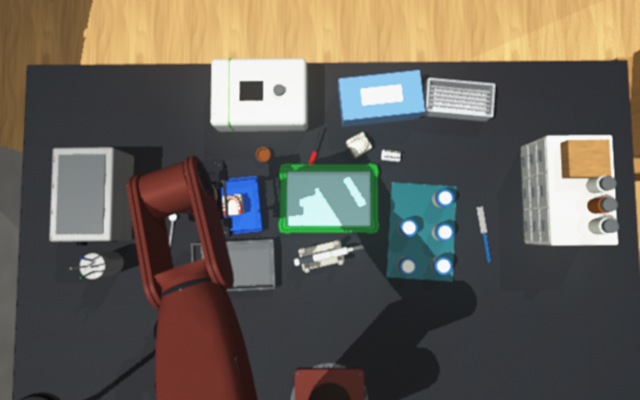

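```bash
cat >> h.py <<'E'
def weigh(n=12):
    F=[];E=[]
    for i in range(n):
        camera("wrist");s=sense();F.append(s["force"]);E.append(s["effort"])
    F=np.array(F);print("Fz mean %.2f sd %.2f"%(F[:,2].mean(),F[:,2].std()),"effort",np.mean(E,0).round(2))
E
python3 -m handwheel '[[0.0343,-0.003,-0.0083,0,0,0],[0.0343,-0.003,-0.0083,0,0,0],[0.0343,-0.003,-0.0083,0,0,0],[0.0343,-0.003,-0.0083,0,0,0],[0.0343,-0.003,-0.0083,0,0,0],[0.0343,-0.003,-0.0083,0,0,0],[0.0343,-0.003,-0.0083,0,0,0],[0.0343,-0.003,-0.0083,0,0,0],[0.0343,-0.003,-0.0083,0,0,0],[0.0343,-0.003,-0.0083,0,0,0],[0.0343,-0.003,-0.0083,0,0,0],[0.0343,-0.003,-0.0083,0,0,0],[0.0343,-0.003,-0.0083,0,0,0],[0.0343,-0.003,-0.0083,0,0,0],[0.0343,-0.003,-0.0083,0,0,0],[0,0,0,0,0,0],[0,0,0,0,0,0]]' 0.95
python3 - <<'E'
from h import *
c=get_calibration("top")
for q in [(445.2,197.6),(409,228),(445,232.4),(408.2,266.6),(443.6,266.2)]: print(p2w("top",*q,52,c)[:2].round(1))
goal(521,-240,70,0)
weigh()
cv2.imwrite("pics/w11.png",camera("wrist"));cv2.imwrite("pics/top11.png",camera("top"))
E
```

```text
t: 19.2
eef_pos: [496.1, -259.2, 153.5]
ee_rot: [-1.284, 1.173, -1.097]
force: [-0.3, 0.6, -0.6]
gripper_width: 0.948
[ 607.2 -347.6]
[ 518.8 -239.1]
[ 505.1 -344.1]
[ 406.7 -234.3]
[ 407.1 -337.2]
t 19.2 pos [ 496.1 -259.2  153.5] yaw 6.08 F [-0.31  0.56 -0.6 ] g 0.948 j [-0.61  0.17  1.72 -0.02  1.3  -0.71]
delta [-0.0152  0.0823  0.0309] [ 2.89  6.05 -0.76]
Fz mean 0.04 sd 0.44 effort [-2.900e-01 -4.447e+01 -3.665e+01 -8.000e-02  3.200e-01 -1.000e-02]
```

View pics/w11.png

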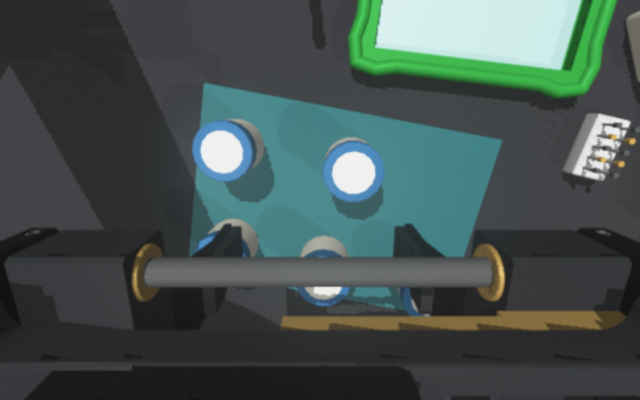

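View pics/top11.png

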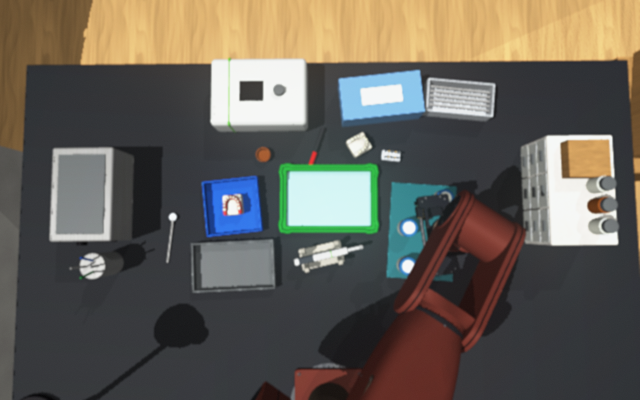

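```bash
python3 - <<'E'
from h import *
print(p2w("wrist",353,172,52),p2w("wrist",222.5,151,52))
E
python3 -m handwheel '[[0.0,0,0.012,2.9,3,-0.7],[-0.005,0,0.012,0,3,0],[-0.006,0.02,0,0,0,0],[0,0.02,0,0,0,0],[0,0,0,0,0,0],[0,0,0,0,0,0]]' 0.95
python3 - <<'E'
from h import *
goal(519,-239,8,0)
E
```

```text
[ 520.04772336 -236.74219473   52.        ] [ 409.42514446 -231.85323817   52.        ]
t: 20.4
eef_pos: [523.9, -245.8, 116.4]
ee_rot: [-1.204, 1.202, -1.217]
force: [-0.3, -0.5, 0.6]
gripper_width: 0.948
t 20.4 pos [ 523.9 -245.8  116.4] yaw -0.09 F [-0.32 -0.49  0.62] g 0.948 j [-0.58  0.2   1.76  0.    1.17 -0.58]
delta [-0.0071  0.1083 -0.0059] [-0.53 -0.09  0.16]
```

```bash
python3 -m handwheel '[[-0.007,0,-0.005,-0.5,0,0],[0,0.03,0,0,0,0],[0,0.02,0,0,0,0],[0,0,0,0,0,0],[0,0,0,0,0,0]]' 0.95
python3 - <<'E'
from h import *
goal(519.5,-238,8,0)
E
```

```text
t: 20.82
eef_pos: [520.7, -239.8, 71.5]
ee_rot: [-1.21, 1.204, -1.218]
force: [0.2, -0.2, 1.0]
gripper_width: 0.948
t 20.82 pos [ 520.7 -239.8   71.5] yaw -0.12 F [ 0.17 -0.23  1.  ] g 0.948 j [-0.57  0.25  1.79 -0.    1.09 -0.56]
delta [-0.0022  0.0635 -0.0015] [-0.27 -0.12  0.38]
```

```bash
python3 -m handwheel '[[-0.002,0.02,-0.001,0,0,0],[0,0.02,0,0,0,0],[0,0.015,0,0,0,0],[0,0.006,0,0,0,0],[0,0,0,0,0,0],[0,0,0,0,0,0]]' 0.95
python3 - <<'E'
from h import *
goal(519.5,-238,8,0)
E
```

```text
t: 21.32
eef_pos: [526.1, -241.7, 20.5]
ee_rot: [-1.207, 1.192, -1.229]
force: [0.0, -0.0, 0.0]
gripper_width: 0.95
t 21.32 pos [ 526.1 -241.7   20.5] yaw -0.12 F [ 0.04 -0.05  0.03] g 0.95 j [-0.56  0.33  1.81 -0.    0.98 -0.56]
delta [-0.0039  0.0124 -0.0069] [-0.93 -0.12  0.82]
```

```bash
python3 -m handwheel '[[-0.004,0.006,-0.006,-0.9,0,0.8],[0,0.006,-0.001,0,0,0],[0,0,0,0,0,0]]' 0.95
python3 -m handwheel '[[0,0,0,0,0,0],[0,0,0,0,0,0],[0,0,0,0,0,0],[0,0,0,0,0,0],[0,0,0,0,0,0],[0,0,0,0,0,0]]' 0 20
python3 -m handwheel '[[0,-0.02,0,0,0,0],[0,-0.03,0,0,0,0],[0,-0.03,0,0,0,0],[0,-0.03,0,0,0,0],[0,0,0,0,0,0],[0,0,0,0,0,0],[0,0,0,0,0,0]]'
python3 - <<'E'
from h import *
goal(611,-6,130,0)
weigh()
for n in("wrist",):cv2.imwrite(f"pics/{n}12.png",camera(n))
E
```

```text
t: 21.57
eef_pos: [521.1, -239.0, 11.7]
ee_rot: [-1.207, 1.207, -1.214]
force: [0.7, 0.2, -0.6]
gripper_width: 0.952
t: 22.07
eef_pos: [521.6, -239.5, 12.9]
ee_rot: [-1.207, 1.206, -1.215]
force: [-0.6, 0.1, -1.3]
gripper_width: 0.593
t: 22.65
eef_pos: [516.3, -236.1, 120.6]
ee_rot: [-1.21, 1.217, -1.205]
force: [0.3, -0.3, -2.2]
gripper_width: 0.593
t 22.65 pos [ 516.3 -236.1  120.6] yaw -0.12 F [ 0.32 -0.35 -2.23] g 0.593 j [-0.57  0.19  1.77  0.    1.2  -0.57]
delta [-0.2303 -0.009   0.0942] [ 0.36 -0.12 -0.24]
Fz mean -3.13 sd 0.46 effort [  0.   -46.69 -37.33   0.05   0.13  -0.  ]
```

View pics/wrist12.png

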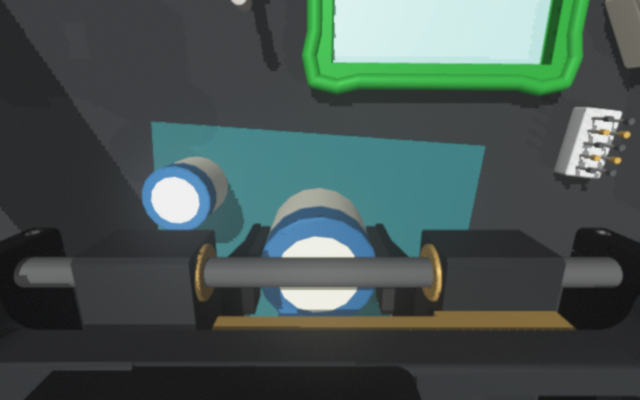

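```bash
python3 -m handwheel '[[-0.0267,-0.003,0.0158,0,0,0],[-0.0267,-0.003,0.0158,0,0,0],[-0.0267,-0.003,0.0158,0,0,0],[-0.0267,-0.003,0.0158,0,0,0],[-0.0267,-0.003,0.0158,0,0,0],[-0.0267,-0.003,0.0158,0,0,0],[0,0,0,0,0,0],[0,0,0,0,0,0]]'
python3 - <<'E'
from h import *
goal(611,-76,15,0)
E
```

```text
t: 23.97
eef_pos: [615.7, -71.1, 139.7]
ee_rot: [-1.207, 1.22, -1.209]
force: [-0.3, 0.4, -3.2]
gripper_width: 0.592
t 23.97 pos [615.7 -71.1 139.7] yaw -0.4 F [-0.35  0.36 -3.17] g 0.592 j [-0.24  0.28  1.61  0.    1.25 -0.24]
delta [ 0.0054  0.1247 -0.004 ] [ 0.3  -0.4  -0.21]
```

```bash
python3 -m handwheel '[[0.005,0.02,-0.004,0,-0.4,0],[0,0.03,0,0,0,0],[0,0.03,0,0,0,0],[0,0,0,0,0,0],[0,0,0,0,0,0]]'
python3 - <<'E'
from h import *
goal(611,-76,15,0)
E
```

```text
t: 24.38
eef_pos: [612.8, -78.3, 60.6]
ee_rot: [-1.208, 1.209, -1.208]
force: [0.2, -0.0, -2.2]
gripper_width: 0.589
t 24.38 pos [612.8 -78.3  60.6] yaw 0.04 F [ 0.18 -0.04 -2.16] g 0.589 j [-0.26  0.36  1.67  0.    1.11 -0.26]
delta [-0.0022  0.0456 -0.0018] [-0.01  0.04 -0.09]
```

```bash
python3 -m handwheel '[[-0.002,0.02,-0.002,0,0,0],[0,0.014,0,0,0,0],[0,0.006,0,0,0,0],[0,0,0,0,0,0],[0,0,0,0,0,0]]'
python3 - <<'E'
from h import *
goal(611,-76,15,0)
E
```

```text
t: 24.8
eef_pos: [613.6, -79.7, 25.3]
ee_rot: [-1.204, 1.206, -1.214]
force: [0.6, 0.3, -3.1]
gripper_width: 0.591
t 24.8 pos [613.6 -79.7  25.3] yaw -0.11 F [ 0.6   0.31 -3.09] g 0.591 j [-0.26  0.41  1.69  0.    1.04 -0.26]
delta [-0.0037  0.0103 -0.0026] [-0.34 -0.11  0.03]
```

```bash
python3 -m handwheel '[[-0.003,0.005,-0.002,0,0,0],[0,0.004,0,0,0,0],[0,0,0,0,0,0],[0,0,0,0,0,0]]'
python3 - <<'E'
from h import *
goal(611,-76,15,0)
E
```

```text
t: 25.13
eef_pos: [614.2, -77.2, 19.3]
ee_rot: [-1.201, 1.201, -1.217]
force: [-0.2, 0.6, -3.3]
gripper_width: 0.591
t 25.13 pos [614.2 -77.2  19.3] yaw -0.11 F [-0.2   0.62 -3.31] g 0.591 j [-0.25  0.42  1.69  0.    1.02 -0.25]
delta [-0.0012  0.0043 -0.0032] [-0.65 -0.12  0.11]
```

```bash
python3 -m handwheel '[[0,0.004,-0.002,-0.6,0,0],[0,0.001,0,0,0,0],[0,0,0,0,0,0]]'
python3 -m handwheel '[[0,0.001,0,0,0,0],[0,0,0,0,0,0],[0,0,0,0,0,0],[0,0,0,0,0,0],[0,0,0,0,0,0]]' 0.75
python3 -m handwheel '[[0,-0.02,0,0,0,0],[0,-0.03,0,0,0,0],[0,-0.03,0,0,0,0],[0,-0.03,0,0,0,0],[0,0,0,0,0,0],[0,0,0,0,0,0]]'
python3 - <<'E'
from h import *
goal(407,-233,130,0)
for n in("scene",):cv2.imwrite(f"pics/{n}13.png",camera(n))
crop(cv2.imread("pics/scene13.png"),170,120,210,150,4,"pics/s13.png")
E
```

```text
t: 25.38
eef_pos: [612.9, -77.2, 14.9]
ee_rot: [-1.209, 1.208, -1.213]
force: [-0.4, -0.8, -0.4]
gripper_width: 0.594
t: 25.8
eef_pos: [615.1, -77.7, 16.0]
ee_rot: [-1.207, 1.205, -1.216]
force: [-0.7, -0.5, -0.3]
gripper_width: 0.74
t: 26.3
eef_pos: [613.2, -77.2, 129.5]
ee_rot: [-1.208, 1.207, -1.214]
force: [-0.7, 0.1, -0.4]
gripper_width: 0.752
t 26.3 pos [613.2 -77.2 129.5] yaw -0.1 F [-0.74  0.11 -0.35] g 0.752 j [-0.25  0.28  1.63 -0.    1.22 -0.25]
delta [ 0.1562 -0.0006 -0.2059] [-0.15 -0.1   0.15]
```

View pics/s13.png

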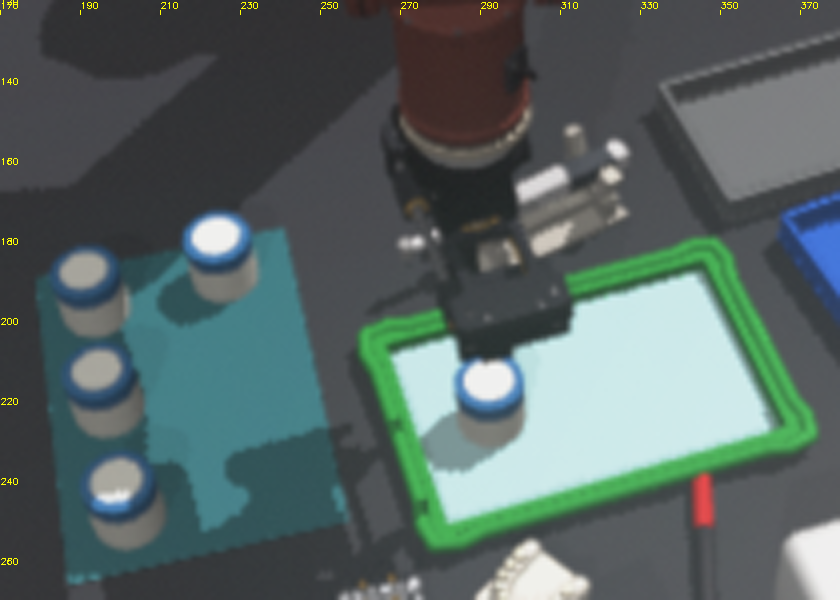

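```bash
python3 -m handwheel '[[0.0223,-0.002,-0.0294,0,0,0],[0.0223,-0.002,-0.0294,0,0,0],[0.0223,-0.002,-0.0294,0,0,0],[0.0223,-0.002,-0.0294,0,0,0],[0.0223,-0.002,-0.0294,0,0,0],[0.0223,-0.002,-0.0294,0,0,0],[0.0223,-0.002,-0.0294,0,0,0],[0,0,0,0,0,0],[0,0,0,0,0,0]]' 0.95
python3 - <<'E'
from h import *
goal(407.5,-233.5,10,0)
E
```

```text
t: 27.1
eef_pos: [395.6, -235.3, 133.0]
ee_rot: [-1.212, 1.214, -1.202]
force: [0.5, 0.1, 0.5]
gripper_width: 0.949
t 27.1 pos [ 395.6 -235.3  133. ] yaw 0.09 F [0.53 0.08 0.46] g 0.949 j [-0.71 -0.09  2.03 -0.    1.21 -0.71]
delta [-0.0013  0.1229  0.0127] [ 0.34  0.09 -0.22]
```

```bash
python3 -m handwheel '[[-0.001,0.01,0.011,0,0,0],[0,0.03,0.001,0,0,0],[0,0.02,0,0,0,0],[0,0,0,0,0,0],[0,0,0,0,0,0]]' 0.95
python3 - <<'E'
from h import *
goal(407.5,-233.5,10,0)
cv2.imwrite("pics/w14.png",camera("wrist"))
E
```

```text
t: 27.52
eef_pos: [408.5, -232.7, 69.2]
ee_rot: [-1.211, 1.216, -1.202]
force: [-0.0, -0.2, -0.6]
gripper_width: 0.951
t 27.52 pos [ 408.5 -232.7   69.2] yaw 0.05 F [-0.01 -0.17 -0.57] g 0.951 j [-0.69  0.03  2.05 -0.    1.07 -0.69]
delta [ 0.0011  0.0592 -0.0007] [ 0.37  0.05 -0.29]
```

View pics/w14.png

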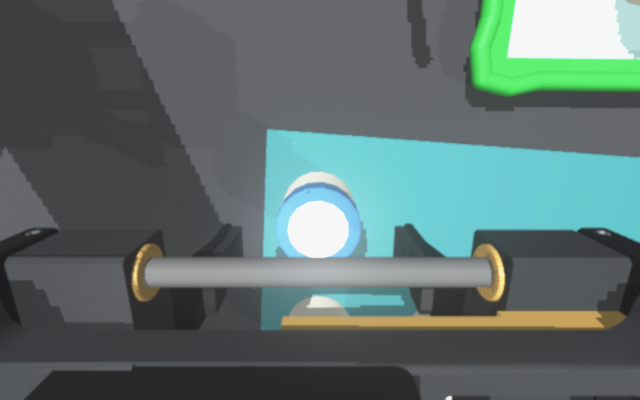

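```bash
python3 - <<'E'
from h import *
print(p2w("wrist",318.5,227,52))
E
python3 -m handwheel '[[0.0,0.02,-0.001,0.3,0,0],[0,0.02,0,0,0,0],[0,0.012,0,0,0,0],[0,0,0,0,0,0],[0,0,0,0,0,0]]' 0.95
python3 - <<'E'
from h import *
goal(407.5,-233.5,10,0)
E
```

```text
[ 408.60665662 -230.25918642   52.        ]
t: 27.98
eef_pos: [412.5, -233.8, 21.5]
ee_rot: [-1.207, 1.202, -1.208]
force: [0.2, -0.4, 0.5]
gripper_width: 0.949
t 27.98 pos [ 412.5 -233.8   21.5] yaw 0.26 F [ 0.19 -0.39  0.5 ] g 0.949 j [-0.68  0.11  2.07  0.    0.96 -0.69]
delta [-0.0003  0.0115 -0.0051] [-0.32  0.26 -0.  ]
```

```bash
python3 -m handwheel '[[-0.002,0.006,-0.005,0,0,0],[0,0.005,0,0,0,0],[0,0,0,0,0,0]]' 0.95
python3 -m handwheel '[[0,0,0,0,0,0],[0,0,0,0,0,0],[0,0,0,0,0,0],[0,0,0,0,0,0],[0,0,0,0,0,0],[0,0,0,0,0,0]]' 0 20
python3 -m handwheel '[[0,-0.02,0,0,0,0],[0,-0.03,0,0,0,0],[0,-0.03,0,0,0,0],[0,-0.03,0,0,0,0],[0,0,0,0,0,0],[0,0,0,0,0,0],[0,0,0,0,0,0]]'
python3 - <<'E'
from h import *
goal(611,-6,130,0)
weigh()
for n in("wrist",):cv2.imwrite(f"pics/{n}15.png",camera(n))
E
```

```text
t: 28.23
eef_pos: [409.6, -232.9, 13.2]
ee_rot: [-1.207, 1.196, -1.212]
force: [-0.2, -0.2, 0.3]
gripper_width: 0.949
t: 28.73
eef_pos: [410.5, -233.9, 15.0]
ee_rot: [-1.207, 1.194, -1.215]
force: [-1.8, -0.1, -0.5]
gripper_width: 0.594
t: 29.32
eef_pos: [405.2, -230.1, 124.3]
ee_rot: [-1.208, 1.204, -1.205]
force: [0.8, 0.4, -3.0]
gripper_width: 0.592
t 29.32 pos [ 405.2 -230.1  124.3] yaw 0.29 F [ 0.78  0.41 -2.98] g 0.592 j [-0.69 -0.07  2.03  0.    1.18 -0.7 ]
delta [-0.2231 -0.0046  0.207 ] [-0.17  0.29 -0.12]
Fz mean -3.04 sd 0.50 effort [  0.   -33.73 -37.16   0.06   0.08   0.  ]
```

View pics/wrist15.png

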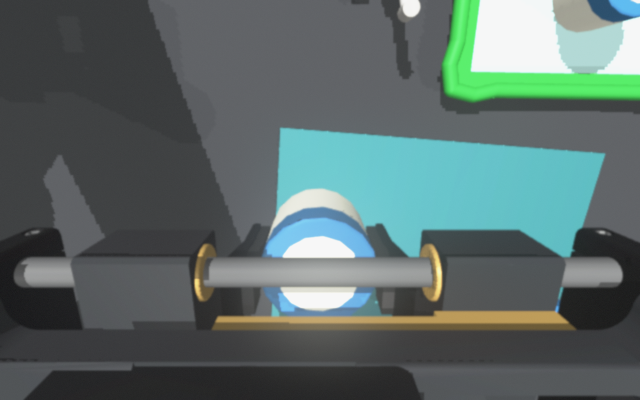

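```bash
python3 -m handwheel '[[-0.0294,-0.003,0.0206,0,0,0],[-0.0294,-0.003,0.0206,0,0,0],[-0.0294,-0.003,0.0206,0,0,0],[-0.0294,-0.003,0.0206,0,0,0],[-0.0294,-0.003,0.0206,0,0,0],[-0.0294,-0.003,0.0206,0,0,0],[-0.0294,-0.003,0.0206,0,0,0],[-0.0294,-0.003,0.0206,0,0,0],[-0.0294,-0.003,0.0206,0,0,0],[-0.0294,-0.003,0.0206,0,0,0],[0,0,0,0,0,0],[0,0,0,0,0,0]]'
python3 - <<'E'
from h import *
goal(611,64,17,0)
E
```

```text
t: 30.97
eef_pos: [620.2, 77.1, 156.4]
ee_rot: [-1.203, 1.207, -1.212]
force: [-0.1, 0.2, -2.4]
gripper_width: 0.592
t 30.97 pos [620.2  77.1 156.4] yaw -0.11 F [-0.09  0.19 -2.39] g 0.592 j [-0.    0.27  1.6   0.    1.27 -0.  ]
delta [ 0.0133  0.1393 -0.01  ] [-0.32 -0.11 -0.07]
```

```bash
python3 -m handwheel '[[0.013,0.02,-0.009,0,0,0],[0,0.035,0,0,0,0],[0,0.035,0,0,0,0],[0,0.01,0,0,0,0],[0,0,0,0,0,0],[0,0,0,0,0,0]]'
python3 - <<'E'
from h import *
goal(611,64,17,0)
E
```

```text
t: 31.47
eef_pos: [612.4, 61.9, 55.9]
ee_rot: [-1.201, 1.204, -1.214]
force: [1.0, -0.4, -2.1]
gripper_width: 0.594
t 31.47 pos [612.4  61.9  55.9] yaw -0.11 F [ 1.02 -0.35 -2.15] g 0.594 j [-0.03  0.36  1.69  0.    1.08 -0.03]
delta [-0.0021  0.0389 -0.0018] [-0.54 -0.11 -0.04]
```

```bash
python3 -m handwheel '[[-0.002,0.02,-0.003,-0.4,0,0],[0,0.01,0,0,0,0],[0,0.003,0,0,0,0],[0,0,0,0,0,0],[0,0,0,0,0,0]]'
python3 - <<'E'
from h import *
goal(611,64,17,0)
E
```

```text
t: 31.88
eef_pos: [615.3, 62.4, 30.6]
ee_rot: [-1.198, 1.202, -1.218]
force: [-0.8, 0.8, -1.9]
gripper_width: 0.592
t 31.88 pos [615.3  62.4  30.6] yaw -0.19 F [-0.84  0.76 -1.86] g 0.592 j [-0.03  0.4   1.69  0.    1.04 -0.02]
delta [-0.0016  0.0135 -0.0045] [-0.77 -0.19 -0.01]
```

```bash
python3 -m handwheel '[[-0.001,0.006,-0.003,-0.7,0,0],[0,0.004,0,0,0,0],[0,0.002,0,0,0,0],[0,0,0,0,0,0],[0,0,0,0,0,0]]'
python3 - <<'E'
from h import *
goal(611,64,17,0)
E
```

```text
t: 32.3
eef_pos: [615.2, 63.4, 21.6]
ee_rot: [-1.203, 1.207, -1.214]
force: [0.3, -0.0, -2.5]
gripper_width: 0.592
t 32.3 pos [615.2  63.4  21.6] yaw -0.18 F [ 0.26 -0.02 -2.46] g 0.592 j [-0.02  0.42  1.69  0.    1.03 -0.02]
delta [-0.0005  0.0046 -0.0043] [-0.37 -0.18 -0.01]
```

```bash
python3 -m handwheel '[[0,0.004,-0.002,0,0,0],[0,0.002,0,0,0,0],[0,0,0,0,0,0]]'
python3 -m handwheel '[[0,0.001,0,0,0,0],[0,0,0,0,0,0],[0,0,0,0,0,0],[0,0,0,0,0,0],[0,0,0,0,0,0]]' 0.75
python3 -m handwheel '[[0,-0.02,0,0,0,0],[0,-0.03,0,0,0,0],[0,-0.03,0,0,0,0],[0,-0.03,0,0,0,0],[0,0,0,0,0,0],[0,0,0,0,0,0]]'
python3 - <<'E'
from h import *
goal(407,-337,130,0)
for n in("scene",):cv2.imwrite(f"pics/{n}16.png",camera(n))
crop(cv2.imread("pics/scene16.png"),170,120,210,150,4,"pics/s16.png")
E
```

```text
t: 32.55
eef_pos: [613.5, 63.6, 17.1]
ee_rot: [-1.203, 1.206, -1.214]
force: [0.3, 0.1, -2.7]
gripper_width: 0.59
t: 32.97
eef_pos: [614.9, 63.6, 17.0]
ee_rot: [-1.2, 1.204, -1.216]
force: [0.5, 0.6, 0.2]
gripper_width: 0.743
t: 33.47
eef_pos: [612.2, 63.5, 129.4]
ee_rot: [-1.203, 1.207, -1.214]
force: [-0.8, 0.0, -1.5]
gripper_width: 0.751
t 33.47 pos [612.2  63.5 129.4] yaw -0.18 F [-0.84  0.03 -1.48] g 0.751 j [-0.02  0.27  1.64  0.    1.22 -0.02]
delta [ 0.4011 -0.0019 -0.2039] [-0.32 -0.18 -0.01]
```

View pics/s16.png

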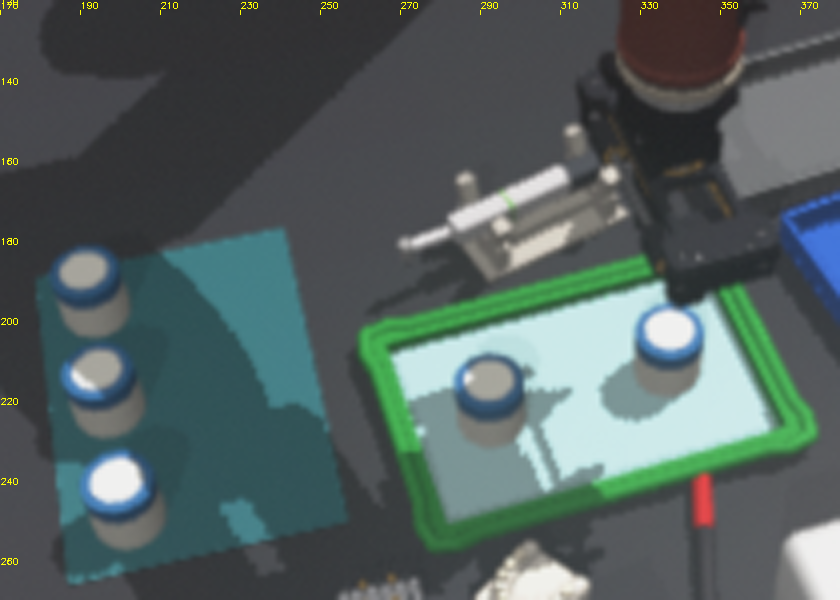

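```bash
python3 -m handwheel '[[0.0334,-0.002,-0.017,0,0,0],[0.0334,-0.002,-0.017,0,0,0],[0.0334,-0.002,-0.017,0,0,0],[0.0334,-0.002,-0.017,0,0,0],[0.0334,-0.002,-0.017,0,0,0],[0.0334,-0.002,-0.017,0,0,0],[0.0334,-0.002,-0.017,0,0,0],[0.0334,-0.002,-0.017,0,0,0],[0.0334,-0.002,-0.017,0,0,0],[0.0334,-0.002,-0.017,0,0,0],[0.0334,-0.002,-0.017,0,0,0],[0.0334,-0.002,-0.017,0,0,0],[0,0,0,0,0,0],[0,0,0,0,0,0]]' 0.85
python3 - <<'E'
from h import *
goal(407.5,-336,12,0)
E
```

```text
t: 34.68
eef_pos: [391.8, -349.0, 135.5]
ee_rot: [-1.208, 1.219, -1.196]
force: [0.3, -0.0, -0.1]
gripper_width: 0.852
t 34.68 pos [ 391.8 -349.   135.5] yaw 0.09 F [ 0.28 -0.02 -0.12] g 0.852 j [-0.88  0.07  1.86  0.    1.22 -0.88]
delta [-0.0116  0.1235  0.0167] [ 0.47  0.08 -0.63]
```

```bash
python3 -m handwheel '[[-0.011,0.01,0.015,0.4,0,-0.6],[0,0.03,0.001,0,0,0],[0,0.02,0,0,0,0],[0,0,0,0,0,0],[0,0,0,0,0,0]]' 0.85
python3 - <<'E'
from h import *
goal(407.5,-336,12,0)
cv2.imwrite("pics/w17.png",camera("wrist"))
E
```

```text
t: 35.1
eef_pos: [408.4, -334.3, 70.7]
ee_rot: [-1.209, 1.212, -1.205]
force: [-0.5, -0.1, 0.8]
gripper_width: 0.852
t 35.1 pos [ 408.4 -334.3   70.7] yaw 0.05 F [-0.5  -0.09  0.76] g 0.852 j [-0.84  0.16  1.9   0.    1.08 -0.84]
delta [ 0.0019  0.0587 -0.0008] [ 0.16  0.05 -0.19]
```

View pics/w17.png

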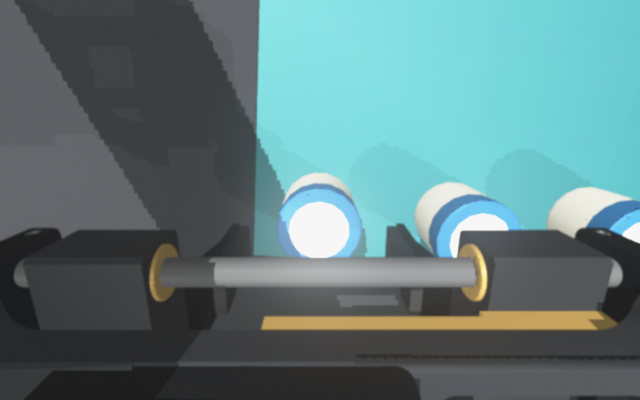

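```bash
python3 -m handwheel '[[0.001,0.02,-0.001,0,0,0],[0,0.02,0,0,0,0],[0,0.012,0,0,0,0],[0,0,0,0,0,0],[0,0,0,0,0,0]]' 0.85
python3 - <<'E'
from h import *
goal(407.5,-335,12,0)
E
```

```text
t: 35.57
eef_pos: [411.3, -336.2, 22.9]
ee_rot: [-1.211, 1.203, -1.209]
force: [0.2, 0.5, 0.8]
gripper_width: 0.851
t 35.57 pos [ 411.3 -336.2   22.9] yaw 0.24 F [0.25 0.47 0.78] g 0.851 j [-0.83  0.24  1.92  0.    0.98 -0.84]
delta [-0.0012  0.0109 -0.0038] [-0.13  0.24  0.11]
```

```bash
python3 -m handwheel '[[-0.001,0.006,-0.003,0,0,0],[0,0.005,0,0,0,0],[0,0,0,0,0,0]]' 0.85
python3 -m handwheel '[[0,0,0,0,0,0],[0,0,0,0,0,0],[0,0,0,0,0,0],[0,0,0,0,0,0],[0,0,0,0,0,0],[0,0,0,0,0,0]]' 0 20
python3 -m handwheel '[[0,-0.02,0,0,0,0],[0,-0.03,0,0,0,0],[0,-0.03,0,0,0,0],[0,-0.03,0,0,0,0],[0,0,0,0,0,0],[0,0,0,0,0,0],[0,0,0,0,0,0]]'
python3 - <<'E'
from h import *
goal(411,281,150,0)
weigh()
for n in("wrist",):cv2.imwrite(f"pics/{n}18.png",camera(n))
E
```

```text
t: 35.82
eef_pos: [409.7, -336.6, 14.2]
ee_rot: [-1.211, 1.199, -1.212]
force: [-0.1, -0.5, 0.0]
gripper_width: 0.852
t: 36.32
eef_pos: [410.5, -337.8, 16.0]
ee_rot: [-1.211, 1.197, -1.215]
force: [-0.2, 1.0, 0.1]
gripper_width: 0.593
t: 36.9
eef_pos: [408.3, -335.4, 128.7]
ee_rot: [-1.211, 1.201, -1.211]
force: [0.2, -0.7, -0.7]
gripper_width: 0.593
t 36.9 pos [ 408.3 -335.4  128.7] yaw 0.23 F [ 0.18 -0.73 -0.72] g 0.593 j [-0.84  0.07  1.87  0.    1.19 -0.84]
delta [-0.6163 -0.0237  0.0052] [-0.24  0.23  0.22]
Fz mean -0.76 sd 0.34 effort [ 0.000e+00 -3.996e+01 -3.618e+01  2.000e-02  6.000e-02  0.000e+00]
```

View pics/wrist18.png

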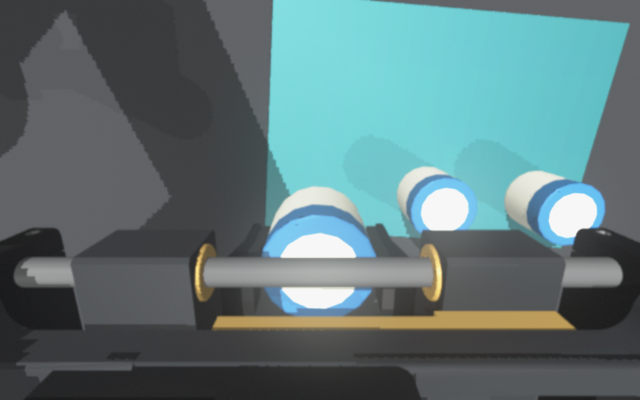

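```bash
python3 -m handwheel '[[-0.035,-0.003,0.0,0,0,0],[-0.035,-0.003,0.0,0,0,0],[-0.035,-0.003,0.0,0,0,0],[-0.035,-0.003,0.0,0,0,0],[-0.035,-0.003,0.0,0,0,0],[-0.035,-0.003,0.0,0,0,0],[-0.035,-0.003,0.0,0,0,0],[-0.035,-0.003,0.0,0,0,0],[-0.035,-0.003,0.0,0,0,0],[-0.035,-0.003,0.0,0,0,0],[-0.035,-0.003,0.0,0,0,0],[-0.035,-0.003,0.0,0,0,0],[-0.035,-0.003,0.0,0,0,0],[-0.035,-0.003,0.0,0,0,0],[-0.035,-0.003,0.0,0,0,0],[0,0,0,0,0,0],[0,0,0,0,0,0]]'
python3 - <<'E'
from h import *
goal(411,345,19.5,2)
cv2.imwrite("pics/w19.png",camera("wrist"));np.savez("pics/w19.npz",**get_calibration("wrist"))
E
```

```text
t: 38.97
eef_pos: [406.7, 213.0, 176.2]
ee_rot: [-1.199, 1.197, -1.219]
force: [0.1, -0.6, 0.1]
gripper_width: 0.593
t 38.97 pos [406.7 213.  176.2] yaw -0.04 F [ 0.11 -0.65  0.11] g 0.593 j [ 0.32 -0.16  2.   -0.01  1.28  0.32]
delta [-0.1324  0.1564  0.0017] [-0.91 -2.04  0.15]
```

View pics/w19.png

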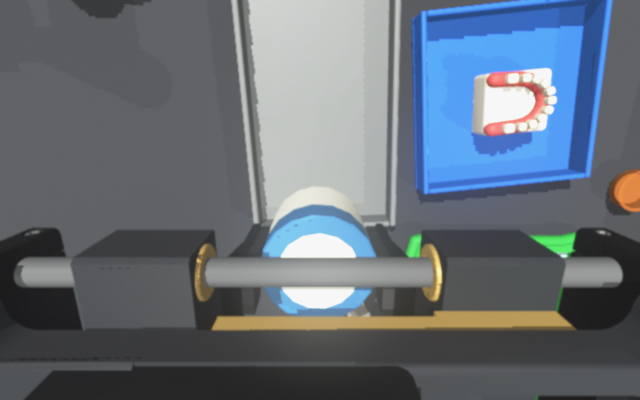

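```bash
python3 - <<'E'
from h import *
c=dict(np.load("pics/w19.npz"))
for q in [(233,0),(240.5,100),(252.5,223),(402.5,0),(399.5,100),(395,224)]: print(q,p2w("wrist",*q,30,c)[:2].round(1))
E
```

```text
(233, 0) [337.7 369.9]
(240.5, 100) [338.6 288.5]
(252.5, 223) [342.7 168.5]
(402.5, 0) [481.7 370.1]
(399.5, 100) [484.6 288.2]
(395, 224) [488.  166.2]
```

```bash
python3 -m handwheel '[[-0.033,0,0.001,-0.9,-2,0],[-0.033,0,0.001,0,0,0],[-0.033,0,0.001,0,0,0],[-0.033,0,0.001,0,0,0],[0,0.035,0,0,0,0],[0,0.035,0,0,0,0],[0,0.02,0,0,0,0],[0,0,0,0,0,0],[0,0,0,0,0,0]]'
python3 - <<'E'
from h import *
goal(410.5,343,20,2)
E
```

```text
t: 39.77
eef_pos: [414.9, 340.0, 84.6]
ee_rot: [-1.216, 1.191, -1.2]
force: [0.2, 1.4, 0.2]
gripper_width: 0.592
t 39.77 pos [414.9 340.   84.6] yaw 1.06 F [0.21 1.37 0.21] g 0.592 j [ 0.54  0.15  1.88 -0.    1.11  0.53]
delta [-0.0032  0.0646 -0.0047] [-0.29 -0.94  0.13]
```

```bash
python3 -m handwheel '[[-0.003,0.015,-0.004,0,0,0],[0,0.02,0,0,0,0],[0,0.013,0,0,0,0],[0,0,0,0,0,0],[0,0,0,0,0,0]]'
python3 - <<'E'
from h import *
goal(410.5,343,20,2)
E
```

```text
t: 40.18
eef_pos: [417.3, 340.8, 42.2]
ee_rot: [-1.204, 1.192, -1.206]
force: [0.6, -0.0, -0.1]
gripper_width: 0.591
t 40.18 pos [417.3 340.8  42.2] yaw 0.65 F [ 0.56 -0.04 -0.11] g 0.591 j [ 0.54  0.21  1.9  -0.01  1.01  0.53]
delta [-0.0023  0.0221 -0.0071] [-0.73 -1.35 -0.07]
```

```bash
python3 -m handwheel '[[-0.002,0.008,-0.007,-0.7,-1,0],[0,0.006,-0.001,0,0,0],[0,0.004,0,0,0,0],[0,0,0,0,0,0],[0,0,0,0,0,0]]'
python3 - <<'E'
from h import *
goal(410.5,343,20,2)
E
```

```text
t: 40.6
eef_pos: [411.6, 343.9, 26.9]
ee_rot: [-1.216, 1.186, -1.186]
force: [-0.6, -0.6, -0.4]
gripper_width: 0.592
t 40.6 pos [411.6 343.9  26.9] yaw 1.71 F [-0.57 -0.61 -0.4 ] g 0.592 j [0.55 0.24 1.91 0.   0.99 0.52]
delta [ 0.0009  0.0069 -0.0012] [-0.27 -0.29 -0.26]
```

```bash
python3 -m handwheel '[[0,0.005,0,0,0,0],[0,0.002,0,0,0,0],[0,0.001,0,0,0,0],[0,0,0,0,0,0],[0,0,0,0,0,0]]'
python3 -m handwheel '[[0,0,0,0,0,0],[0,0,0,0,0,0],[0,0,0,0,0,0],[0,0,0,0,0,0],[0,0,0,0,0,0]]' 0.75
python3 -m handwheel '[[0,-0.02,0,0,0,0],[0,-0.03,0,0,0,0],[0,-0.03,0,0,0,0],[0,-0.03,0,0,0,0],[0,0,0,0,0,0],[0,0,0,0,0,0]]'
python3 - <<'E'
from h import *
goal(505,-344,140,0)
for n in("scene","wrist","top"):cv2.imwrite(f"pics/{n}20.png",camera(n))
crop(cv2.imread("pics/scene20.png"),310,100,160,120,5,"pics/s20.png")
E
```

```text
t: 41.02
eef_pos: [412.5, 345.1, 19.9]
ee_rot: [-1.215, 1.185, -1.185]
force: [-0.3, 0.1, -0.3]
gripper_width: 0.592
t: 41.43
eef_pos: [412.7, 345.2, 19.8]
ee_rot: [-1.214, 1.185, -1.186]
force: [-0.5, -0.8, 0.3]
gripper_width: 0.744
t: 41.93
eef_pos: [410.0, 343.1, 131.9]
ee_rot: [-1.22, 1.187, -1.185]
force: [-0.6, -0.4, -1.5]
gripper_width: 0.75
t 41.93 pos [410.  343.1 131.9] yaw 1.73 F [-0.56 -0.44 -1.48] g 0.75 j [0.55 0.09 1.85 0.   1.2  0.52]
delta [ 0.6896 -0.01    0.0743] [-0.09  1.73 -0.17]
```

View pics/s20.png

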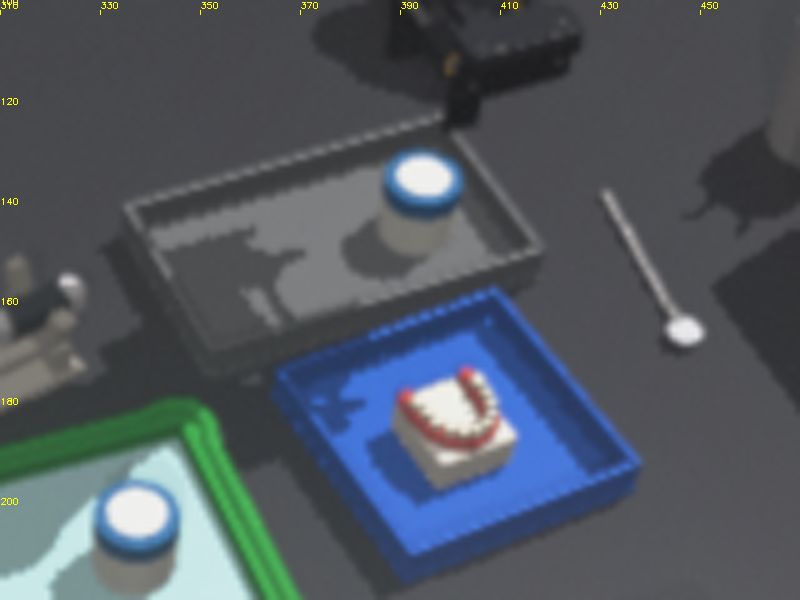

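View pics/top20.png

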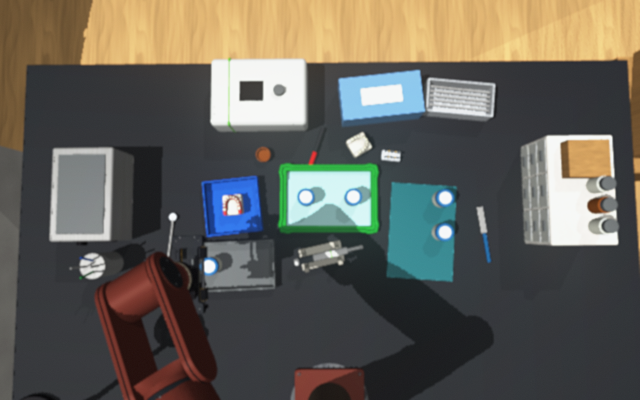

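```bash
python3 -m handwheel '[[0.034,-0.002,0.0037,0,0,0],[0.034,-0.002,0.0037,0,0,0],[0.034,-0.002,0.0037,0,0,0],[0.034,-0.002,0.0037,0,0,0],[0.034,-0.002,0.0037,0,0,0],[0.034,-0.002,0.0037,0,0,0],[0.034,-0.002,0.0037,0,0,0],[0.034,-0.002,0.0037,0,0,0],[0.034,-0.002,0.0037,0,0,0],[0.034,-0.002,0.0037,0,0,0],[0.034,-0.002,0.0037,0,0,0],[0.034,-0.002,0.0037,0,0,0],[0.034,-0.002,0.0037,0,0,0],[0.034,-0.002,0.0037,0,0,0],[0.034,-0.002,0.0037,0,0,0],[0.034,-0.002,0.0037,0,0,0],[0.034,-0.002,0.0037,0,0,0],[0.034,-0.002,0.0037,0,0,0],[0,0,0,0,0,0],[0,0,0,0,0,0]]' 0.85
python3 - <<'E'
from h import *
goal(506,-343,140,0)
E
```

```text
t: 43.75
eef_pos: [478.8, -292.4, 130.8]
ee_rot: [-1.252, 1.226, -1.15]
force: [-0.2, -0.5, 0.0]
gripper_width: 0.851
t 43.75 pos [ 478.8 -292.4  130.8] yaw 1.99 F [-0.24 -0.51  0.01] g 0.851 j [-0.68  0.19  1.74 -0.02  1.26 -0.7 ]
delta [ 0.0514 -0.0112  0.0249] [ 2.83  1.97 -0.77]
```

```bash
python3 -m handwheel '[[0.025,-0.001,0.0122,2.8,2,-0.7],[0.025,-0.001,0.0122,0,0,0],[0,0.03,0,0,0,0],[0,0.02,0,0,0,0],[0,0,0,0,0,0],[0,0,0,0,0,0]]' 0.85
python3 - <<'E'
from h import *
goal(506,-343,14,0)
cv2.imwrite("pics/w21.png",camera("wrist"))
E
```

```text
t: 44.25
eef_pos: [502.0, -337.0, 73.2]
ee_rot: [-1.207, 1.219, -1.2]
force: [-0.2, 0.6, -0.5]
gripper_width: 0.849
t 44.25 pos [ 502.  -337.    73.2] yaw -0.03 F [-0.21  0.59 -0.54] g 0.849 j [-0.72  0.33  1.69  0.    1.13 -0.72]
delta [0.0065 0.0591 0.0044] [ 0.38 -0.03 -0.53]
```

View pics/w21.png

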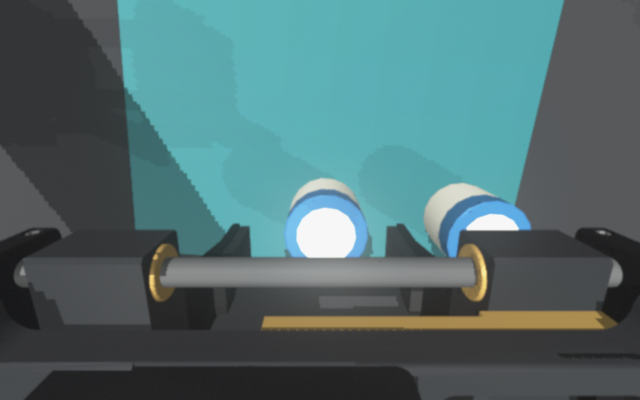

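```bash
python3 - <<'E'
from h import *
print(p2w("wrist",326.5,232,52))
E
python3 -m handwheel '[[0.005,0.0,0.004,0.3,0,-0.4],[0,0.02,0,0,0,0],[0,0.02,0,0,0,0],[0,0.01,0,0,0,0],[0,0,0,0,0,0],[0,0,0,0,0,0]]' 0.85
python3 - <<'E'
from h import *
goal(506,-342,14,0)
E
```

```text
[ 506.87227316 -338.97657822   52.        ]
t: 44.8
eef_pos: [511.2, -342.9, 29.3]
ee_rot: [-1.21, 1.198, -1.214]
force: [-0.1, 0.1, 0.6]
gripper_width: 0.855
t 44.8 pos [ 511.2 -342.9   29.3] yaw 0.21 F [-0.11  0.11  0.63] g 0.855 j [-0.72  0.4   1.7   0.    1.04 -0.72]
delta [-0.001   0.0153 -0.0053] [-0.42  0.21  0.33]
```

```bash
python3 -m handwheel '[[-0.001,0.008,-0.005,0,0,0],[0,0.008,0,0,0,0],[0,0,0,0,0,0]]' 0.85
python3 -m handwheel '[[0,0,0,0,0,0],[0,0,0,0,0,0],[0,0,0,0,0,0],[0,0,0,0,0,0],[0,0,0,0,0,0],[0,0,0,0,0,0]]' 0 20
python3 -m handwheel '[[0,-0.02,0,0,0,0],[0,-0.03,0,0,0,0],[0,-0.03,0,0,0,0],[0,-0.03,0,0,0,0],[0,0,0,0,0,0],[0,0,0,0,0,0],[0,0,0,0,0,0]]'
python3 - <<'E'
from h import *
goal(413,278,150,0)
weigh()
for n in("wrist",):cv2.imwrite(f"pics/{n}22.png",camera(n))
E
```

```text
t: 45.05
eef_pos: [507.9, -343.2, 15.6]
ee_rot: [-1.21, 1.193, -1.218]
force: [-0.5, -0.3, -0.4]
gripper_width: 0.848
t: 45.55
eef_pos: [508.3, -344.0, 16.8]
ee_rot: [-1.209, 1.192, -1.22]
force: [0.1, -0.8, -0.8]
gripper_width: 0.595
t: 46.13
eef_pos: [505.6, -341.6, 129.3]
ee_rot: [-1.21, 1.196, -1.216]
force: [0.8, -0.1, -0.6]
gripper_width: 0.593
t 46.13 pos [ 505.6 -341.6  129.3] yaw 0.22 F [ 0.81 -0.07 -0.6 ] g 0.593 j [-0.72  0.26  1.66  0.    1.21 -0.73]
delta [-0.6197 -0.0261 -0.09  ] [-0.52  0.22  0.42]
Fz mean -0.65 sd 0.44 effort [ 0.000e+00 -4.941e+01 -3.676e+01  3.000e-02  3.000e-02  0.000e+00]
```

View pics/wrist22.png

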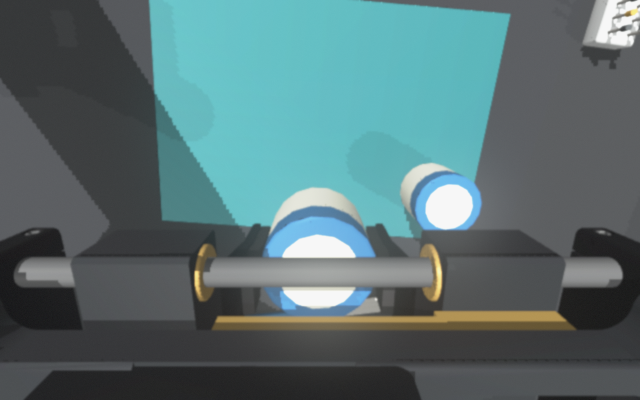

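```bash
python3 -m handwheel '[[-0.034,-0.003,-0.005,0,0,0],[-0.034,-0.003,-0.005,0,0,0],[-0.034,-0.003,-0.005,0,0,0],[-0.034,-0.003,-0.005,0,0,0],[-0.034,-0.003,-0.005,0,0,0],[-0.034,-0.003,-0.005,0,0,0],[-0.034,-0.003,-0.005,0,0,0],[-0.034,-0.003,-0.005,0,0,0],[-0.034,-0.003,-0.005,0,0,0],[-0.034,-0.003,-0.005,0,0,0],[-0.034,-0.003,-0.005,0,0,0],[-0.034,-0.003,-0.005,0,0,0],[-0.034,-0.003,-0.005,0,0,0],[-0.034,-0.003,-0.005,0,0,0],[-0.034,-0.003,-0.005,0,0,0],[-0.034,-0.003,-0.005,0,0,0],[-0.034,-0.003,-0.005,0,0,0],[-0.034,-0.003,-0.005,0,0,0],[0,0,0,0,0,0],[0,0,0,0,0,0]]'
python3 - <<'E'
from h import *
goal(412.5,270,20.8,2)
E
```

```text
t: 48.45
eef_pos: [409.4, 298.0, 183.0]
ee_rot: [-1.195, 1.192, -1.224]
force: [-0.3, -1.1, -1.0]
gripper_width: 0.59
t 48.45 pos [409.4 298.  183. ] yaw -0.07 F [-0.31 -1.08 -0.96] g 0.59 j [ 0.48 -0.05  1.89 -0.01  1.28  0.49]
delta [ 0.0274  0.1624 -0.0005] [-1.28 -2.07  0.25]
```

```bash
python3 -m handwheel '[[0.014,0,0.001,-1.2,-2,0],[0.014,0.0,0,0,0,0],[0,0.035,0,0,0,0],[0,0.035,0,0,0,0],[0,0.03,0,0,0,0],[0,0,0,0,0,0],[0,0,0,0,0,0]]'
python3 - <<'E'
from h import *
goal(412.5,270,20.8,2)
E
```

```text
t: 49.03
eef_pos: [414.7, 265.2, 83.8]
ee_rot: [-1.221, 1.177, -1.19]
force: [0.3, -0.0, -0.0]
gripper_width: 0.594
t 49.03 pos [414.7 265.2  83.8] yaw 1.92 F [ 0.29 -0.04 -0.03] g 0.594 j [ 0.41  0.05  1.99 -0.01  1.09  0.38]
delta [-0.005   0.063  -0.0026] [-0.45 -0.08  0.15]
```

```bash
python3 -m handwheel '[[-0.004,0.015,-0.002,0,0,0],[0,0.02,0,0,0,0],[0,0.013,0,0,0,0],[0,0,0,0,0,0],[0,0,0,0,0,0]]'
python3 - <<'E'
from h import *
goal(412.5,270,20.8,2)
E
```

```text
t: 49.45
eef_pos: [419.2, 269.0, 43.5]
ee_rot: [-1.21, 1.175, -1.194]
force: [-0.4, -0.3, -0.3]
gripper_width: 0.594
t 49.45 pos [419.2 269.   43.5] yaw 1.73 F [-0.44 -0.34 -0.26] g 0.594 j [ 0.42  0.12  2.01 -0.01  1.    0.39]
delta [-0.0012  0.0226 -0.0071] [-1.   -0.27 -0.04]
```

```bash
python3 -m handwheel '[[-0.001,0.008,-0.007,-0.9,0,0],[0,0.006,-0.001,0,0,0],[0,0.004,0,0,0,0],[0,0,0,0,0,0],[0,0,0,0,0,0]]'
python3 - <<'E'
from h import *
goal(412.5,270,20.8,2)
E
```

```text
t: 49.87
eef_pos: [414.7, 271.2, 29.8]
ee_rot: [-1.214, 1.183, -1.188]
force: [0.6, -0.4, -1.2]
gripper_width: 0.59
t 49.87 pos [414.7 271.2  29.8] yaw 1.7 F [ 0.56 -0.37 -1.17] g 0.59 j [0.42 0.14 2.01 0.   0.98 0.39]
delta [ 0.0012  0.009  -0.0023] [-0.47 -0.3  -0.23]
```

```bash
python3 -m handwheel '[[0,0.006,-0.002,-0.4,0,0],[0,0.003,0,0,0,0],[0,0.001,0,0,0,0],[0,0,0,0,0,0],[0,0,0,0,0,0]]'
python3 -m handwheel '[[0,0,0,0,0,0],[0,0,0,0,0,0],[0,0,0,0,0,0],[0,0,0,0,0,0],[0,0,0,0,0,0]]' 0.75
python3 -m handwheel '[[0,-0.02,0,0,0,0],[0,-0.03,0,0,0,0],[0,-0.03,0,0,0,0],[0,-0.03,0,0,0,0],[0,0,0,0,0,0],[0,0,0,0,0,0]]'
python3 - <<'E'
from h import *
goal(607,-347,140,0)
for n in("scene","top"):cv2.imwrite(f"pics/{n}23.png",camera(n))
crop(cv2.imread("pics/scene23.png"),310,100,160,120,5,"pics/s23.png")
crop(cv2.imread("pics/top23.png"),375,160,130,130,5,"pics/t23.png")
E
```

```text
t: 50.28
eef_pos: [413.5, 272.1, 20.6]
ee_rot: [-1.218, 1.188, -1.184]
force: [-1.1, -0.9, 2.3]
gripper_width: 0.595
t: 50.7
eef_pos: [413.6, 272.2, 20.1]
ee_rot: [-1.218, 1.188, -1.184]
force: [0.2, 0.8, -0.8]
gripper_width: 0.741
t: 51.2
eef_pos: [411.2, 270.5, 132.4]
ee_rot: [-1.224, 1.191, -1.183]
force: [-0.2, -0.4, 0.4]
gripper_width: 0.748
t 51.2 pos [411.2 270.5 132.4] yaw 1.71 F [-0.19 -0.38  0.43] g 0.748 j [ 0.42 -0.01  1.95  0.    1.2   0.39]
delta [ 0.623  -0.0101  0.1774] [ 0.2   1.71 -0.17]
```

View pics/s23.png

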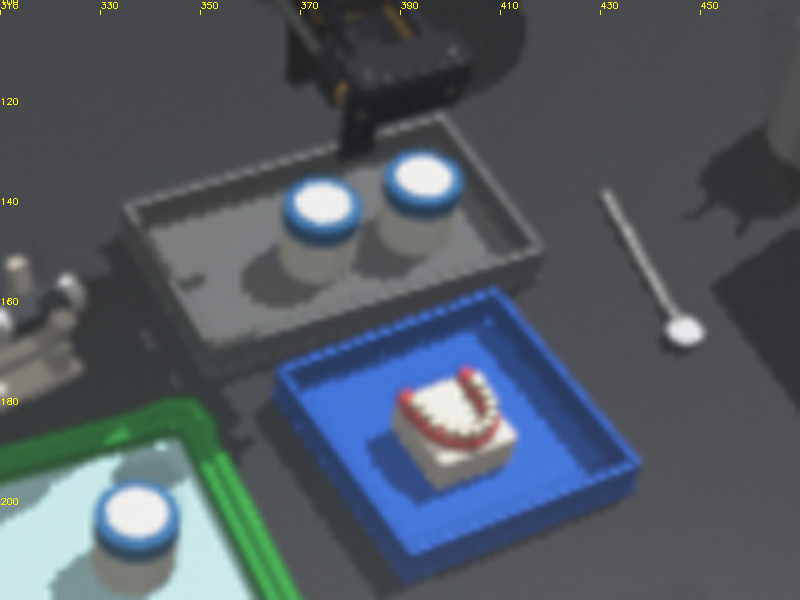

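View pics/t23.png

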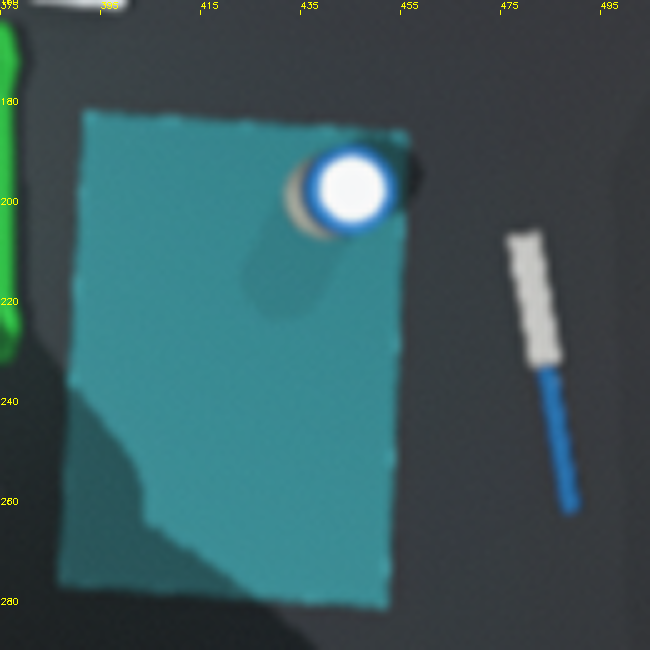

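```bash
python3 -m handwheel '[[0.034,-0.003,0.0095,0,0,0],[0.034,-0.003,0.0095,0,0,0],[0.034,-0.003,0.0095,0,0,0],[0.034,-0.003,0.0095,0,0,0],[0.034,-0.003,0.0095,0,0,0],[0.034,-0.003,0.0095,0,0,0],[0.034,-0.003,0.0095,0,0,0],[0.034,-0.003,0.0095,0,0,0],[0.034,-0.003,0.0095,0,0,0],[0.034,-0.003,0.0095,0,0,0],[0.034,-0.003,0.0095,0,0,0],[0.034,-0.003,0.0095,0,0,0],[0.034,-0.003,0.0095,0,0,0],[0.034,-0.003,0.0095,0,0,0],[0.034,-0.003,0.0095,0,0,0],[0.034,-0.003,0.0095,0,0,0],[0.034,-0.003,0.0095,0,0,0],[0.034,-0.003,0.0095,0,0,0],[0,0,0,0,0,0],[0,0,0,0,0,0]]' 0.95
python3 - <<'E'
from h import *
goal(607.5,-346,14,0)
E
```

```text
t: 52.97
eef_pos: [591.3, -360.4, 138.3]
ee_rot: [-1.249, 1.233, -1.141]
force: [-0.4, 0.9, -0.4]
gripper_width: 0.95
t 52.97 pos [ 591.3 -360.4  138.3] yaw 2.02 F [-0.39  0.91 -0.4 ] g 0.95 j [-0.65  0.49  1.35 -0.02  1.36 -0.68]
delta [-0.011   0.1235  0.0234] [ 3.1   1.99 -1.25]
```

```bash
python3 -m handwheel '[[-0.01,0,0.015,3.1,2,-1.2],[0,0.01,0.003,0,0,0],[0,0.03,0,0,0,0],[0,0.02,0,0,0,0],[0,0,0,0,0,0],[0,0,0,0,0,0]]' 0.95
python3 - <<'E'
from h import *
goal(607.5,-346,14,0)
cv2.imwrite("pics/w24.png",camera("wrist"))
E
```

```text
t: 53.47
eef_pos: [604.4, -344.3, 67.0]
ee_rot: [-1.214, 1.218, -1.195]
force: [0.7, -0.2, 0.6]
gripper_width: 0.949
t 53.47 pos [ 604.4 -344.3   67. ] yaw 0.24 F [ 0.7  -0.22  0.62] g 0.949 j [-0.63  0.53  1.43 -0.    1.2  -0.63]
delta [0.0021 0.0529 0.0037] [ 0.67  0.24 -0.45]
```

View pics/w24.png

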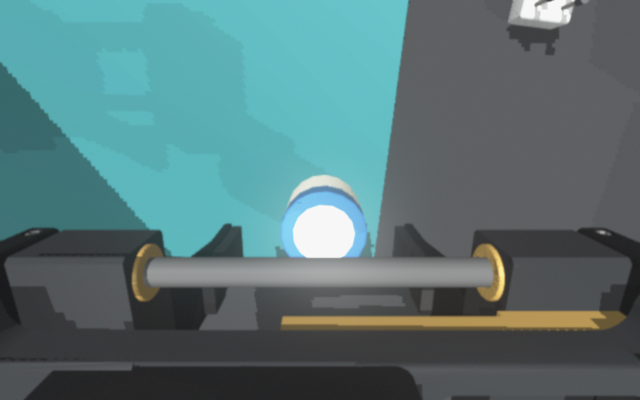

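```bash
python3 -m handwheel '[[0.002,0.0,0.003,0.6,0,-0.4],[0,0.02,0,0,0,0],[0,0.018,0,0,0,0],[0,0,0,0,0,0],[0,0,0,0,0,0]]' 0.95
python3 - <<'E'
from h import *
goal(607.5,-346,14,0)
E
```

```text
t: 53.93
eef_pos: [611.6, -348.3, 35.5]
ee_rot: [-1.211, 1.195, -1.212]
force: [-0.7, -0.6, 0.1]
gripper_width: 0.952
t 53.93 pos [ 611.6 -348.3   35.5] yaw 0.4 F [-0.68 -0.64  0.12] g 0.952 j [-0.63  0.57  1.44 -0.    1.12 -0.64]
delta [-0.0024  0.0214 -0.0043] [-0.44  0.4   0.36]
```

```bash
python3 -m handwheel '[[-0.002,0.01,-0.004,-0.4,0,0.3],[0,0.01,0,0,0,0],[0,0,0,0,0,0],[0,0,0,0,0,0]]' 0.95
python3 -m handwheel '[[0,0.002,0,0,0,0],[0,0,0,0,0,0],[0,0,0,0,0,0],[0,0,0,0,0,0],[0,0,0,0,0,0],[0,0,0,0,0,0]]' 0 20
python3 -m handwheel '[[0,-0.02,0,0,0,0],[0,-0.03,0,0,0,0],[0,-0.03,0,0,0,0],[0,-0.03,0,0,0,0],[0,0,0,0,0,0],[0,0,0,0,0,0],[0,0,0,0,0,0]]'
python3 - <<'E'
from h import *
goal(611,-6,150,0)
weigh()
for n in("wrist",):cv2.imwrite(f"pics/{n}25.png",camera(n))
E
```

```text
t: 54.27
eef_pos: [609.9, -348.1, 19.1]
ee_rot: [-1.212, 1.197, -1.21]
force: [0.3, 0.5, 0.2]
gripper_width: 0.952
t: 54.77
eef_pos: [610.2, -348.6, 18.1]
ee_rot: [-1.212, 1.196, -1.211]
force: [1.0, -0.1, -2.1]
gripper_width: 0.587
t: 55.35
eef_pos: [605.6, -345.0, 124.6]
ee_rot: [-1.214, 1.208, -1.201]
force: [-0.2, 0.6, -2.0]
gripper_width: 0.596
t 55.35 pos [ 605.6 -345.   124.6] yaw 0.42 F [-0.16  0.62 -2.  ] g 0.596 j [-0.63  0.47  1.4  -0.    1.28 -0.64]
delta [-0.339  -0.0247  0.0078] [ 0.22  0.42 -0.12]
Fz mean -2.72 sd 0.36 effort [ 0.000e+00 -6.149e+01 -3.873e+01  4.000e-02  1.100e-01 -0.000e+00]
```

View pics/wrist25.png

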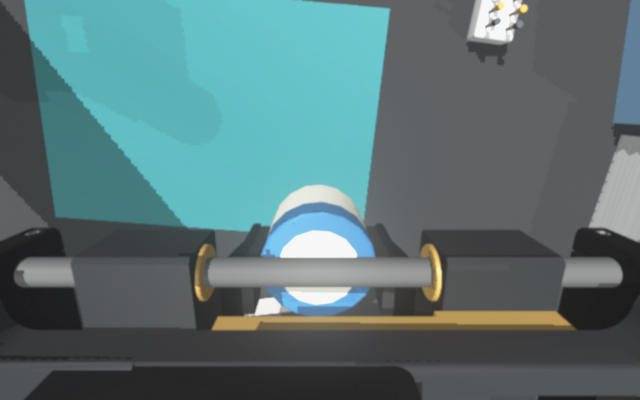

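```bash
python3 -m handwheel '[[-0.033,-0.004,0.001,0,0,0],[-0.033,-0.004,0.001,0,0,0],[-0.033,-0.004,0.001,0,0,0],[-0.033,-0.004,0.001,0,0,0],[-0.033,-0.004,0.001,0,0,0],[-0.033,-0.004,0.001,0,0,0],[-0.033,-0.004,0.001,0,0,0],[-0.033,-0.004,0.001,0,0,0],[-0.033,-0.004,0.001,0,0,0],[-0.033,-0.004,0.001,0,0,0],[0,0,0,0,0,0],[0,0,0,0,0,0]]'
python3 - <<'E'
from h import *
goal(612,-7,20,0)
cv2.imwrite("pics/w26.png",camera("wrist"))
E
```

```text
t: 57.0
eef_pos: [614.0, -2.8, 168.5]
ee_rot: [-1.208, 1.207, -1.208]
force: [-0.0, -0.7, -2.4]
gripper_width: 0.592
t 57.0 pos [614.   -2.8 168.5] yaw 0.12 F [-0.03 -0.7  -2.39] g 0.592 j [-0.13  0.24  1.61  0.    1.29 -0.14]
delta [ 0.0044  0.1485 -0.0023] [-0.09  0.12 -0.07]
```

View pics/w26.png

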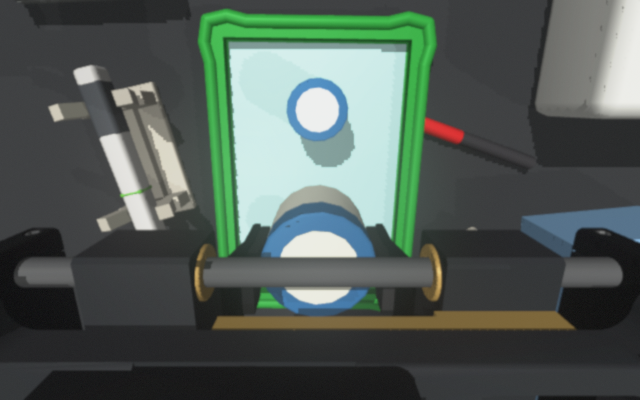

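```bash
python3 - <<'E'
from h import *
print(p2w("wrist",317.5,109,54))
E
python3 -m handwheel '[[0.004,0.01,-0.002,0,0,0],[0,0.035,0,0,0,0],[0,0.035,0,0,0,0],[0,0,0,0,0,0],[0,0,0,0,0,0]]'
python3 - <<'E'
from h import *
goal(612,-7,20,0)
E
```

```text
[613.93323743  65.94013819  54.        ]
t: 57.47
eef_pos: [613.9, -13.0, 87.0]
ee_rot: [-1.203, 1.206, -1.215]
force: [1.0, -0.2, -1.5]
gripper_width: 0.59
t 57.47 pos [613.9 -13.   87. ] yaw -0.18 F [ 1.04 -0.16 -1.5 ] g 0.59 j [-0.15  0.32  1.68  0.    1.14 -0.15]
delta [-0.006   0.067  -0.0024] [-0.41 -0.18  0.02]
```

```bash
python3 -m handwheel '[[-0.006,0.01,-0.002,-0.3,0,0],[0,0.015,0,0,0,0],[0,0,0,0,0,0],[0,0,0,0,0,0]]'
python3 - <<'E'
from h import *
goal(612,-7,20,0)
E
```

```text
t: 57.8
eef_pos: [613.3, -9.7, 63.7]
ee_rot: [-1.203, 1.212, -1.217]
force: [-0.3, 0.0, -2.7]
gripper_width: 0.594
t 57.8 pos [613.3  -9.7  63.7] yaw -0.45 F [-0.31  0.04 -2.66] g 0.594 j [-0.14  0.35  1.69 -0.    1.1  -0.14]
delta [-0.0027  0.0437 -0.0015] [-0.22 -0.45  0.05]
```

```bash
python3 -m handwheel '[[-0.0025,0.01,-0.002,0,-0.4,0],[0,0.01,0,0,0,0],[0,0.01,0,0,0,0],[0,0,0,0,0,0],[0,0,0,0,0,0]]'
python3 - <<'E'
from h import *
goal(612,-7,20,0)
E
```

```text
t: 58.22
eef_pos: [614.3, -7.2, 35.2]
ee_rot: [-1.203, 1.201, -1.215]
force: [0.2, 0.9, -2.6]
gripper_width: 0.592
t 58.22 pos [614.3  -7.2  35.2] yaw -0.01 F [ 0.15  0.9  -2.65] g 0.592 j [-0.14  0.38  1.7  -0.    1.05 -0.14]
delta [-0.0002  0.0152 -0.0024] [-0.6  -0.01  0.1 ]
```

```bash
python3 -m handwheel '[[0,0.007,-0.002,-0.5,0,0],[0,0.004,0,0,0,0],[0,0.002,0,0,0,0],[0,0,0,0,0,0],[0,0,0,0,0,0]]'
python3 - <<'E'
from h import *
goal(612,-7,20,0)
E
```

```text
t: 58.63
eef_pos: [612.3, -7.1, 20.9]
ee_rot: [-1.21, 1.208, -1.211]
force: [0.5, 0.2, -2.2]
gripper_width: 0.593
t 58.63 pos [612.3  -7.1  20.9] yaw -0.0 F [ 0.48  0.22 -2.17] g 0.593 j [-0.14  0.41  1.7  -0.    1.03 -0.14]
delta [-0.0001  0.0009 -0.0003] [-0.04 -0.    0.1 ]
```

```bash
python3 -m handwheel '[[0,0.001,0,0,0,0],[0,0,0,0,0,0]]'
python3 -m handwheel '[[0,0,0,0,0,0],[0,0,0,0,0,0],[0,0,0,0,0,0],[0,0,0,0,0,0],[0,0,0,0,0,0]]' 0.75
python3 -m handwheel '[[0,-0.02,0,0,0,0],[0,-0.03,0,0,0,0],[0,-0.035,0,0,0,0],[0,-0.035,0,0,0,0],[0,-0.035,0,0,0,0],[0,-0.035,0,0,0,0],[0,-0.035,0,0,0,0],[0,0,0,0,0,0],[0,0,0,0,0,0]]'
python3 - <<'E'
from h import *
goal(612,-7,20,0)
for n in("scene","wrist","top"):cv2.imwrite(f"pics/{n}27.png",camera(n))
crop(cv2.imread("pics/scene27.png"),240,110,210,150,4,"pics/s27.png")
E
```

```text
t: 58.8
eef_pos: [612.7, -7.1, 20.4]
ee_rot: [-1.209, 1.207, -1.211]
force: [-0.6, 0.6, -3.4]
gripper_width: 0.596
t: 59.22
eef_pos: [615.4, -7.5, 23.3]
ee_rot: [-1.206, 1.203, -1.214]
force: [0.1, 0.4, 0.1]
gripper_width: 0.74
t: 59.97
eef_pos: [612.1, -6.8, 257.8]
ee_rot: [-1.208, 1.206, -1.213]
force: [-0.4, -0.2, -1.6]
gripper_width: 0.75
t 59.97 pos [612.1  -6.8 257.8] yaw -0.01 F [-0.39 -0.16 -1.62] g 0.75 j [-0.14  0.17  1.52 -0.    1.45 -0.14]
delta [-0.0003  0.2378 -0.001 ] [-0.21 -0.01  0.12]
```

View pics/s27.png

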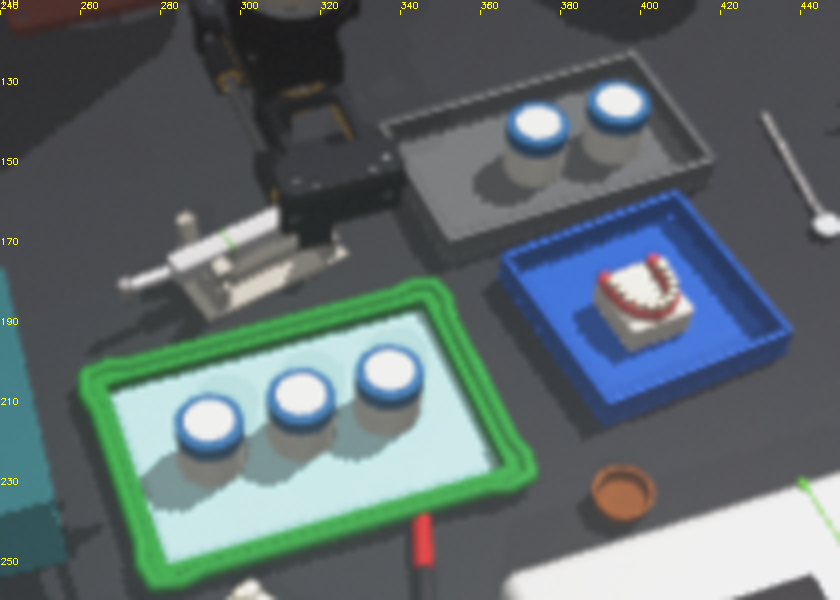

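View pics/wrist27.png

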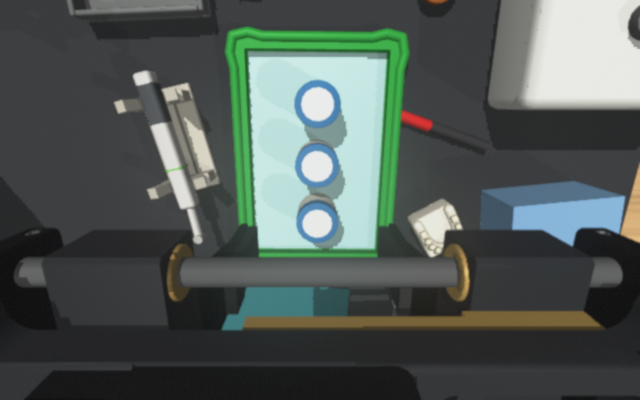

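View pics/top27.png

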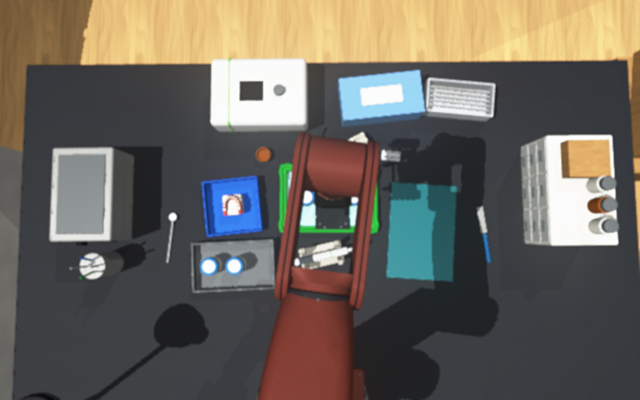

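```bash
python3 - <<'E'
from h import *
c=get_calibration("top")
print([p2w("top",u,v,56,c)[:2].round(0) for u,v in((209,266),(234,265))], [p2w("wrist",u,v,54)[:2].round(0) for u,v in((317.5,104),(317,166),(317,222))])
finish_job()
E
```

```text
[array([413., 345.]), array([416., 272.])] [array([611.,  65.]), array([610.,  -3.]), array([610., -71.])]
the job is handed in; nothing more can be done
```

I laid the handpiece in its cradle, stood the jaw model teeth up in the blue pan, then weighed and sorted the pots. There were five pots, and I handed the job in at about 60 s with the arm clear of everything. The verdict was not reported.

| Pots | Weight reading (N) | Put on |
|---|---|---|
| Three full | 3.13, 3.04, 2.72 | Green tray, in a row |
| Two empty | 0.76, 0.65 | Returns box |

- **Handpiece:** its tail measured within about 1 mm of where it should be along the cradle, and it looked seated in both notches. I measured this once, just after placing it.
- **Jaw model:** the scene picture shows it teeth up near the middle of the pan; its height was not measured.
- **Pots:** all five stand upright. From the pictures, the ones on the tray are within about 75 mm of the tray middle and the ones in the box within about 65 mm of the box middle, inside the limits.
- **Bystanders:** none shows any shift in the last pictures, though the arm hid part of the stone model and bur block from the top camera. I judged this by eye and did not measure it.
- **Disagreements:** wrist and top cameras differed by up to about 5 mm on single pots, against a margin of about 11 mm or more each side in the grasp. The force readings carried about 0.4 N of noise, well below the gap between full and empty.
- **Knocks:** I saw no pot or jaw model knocked aside during the run.

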